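# Clamp the glass and centre the overarm

### The job

Make the small lens-grinding machine ready. Push the cam lever round until its cam holds the loose glass disc tight against both fixed cleats, then push the overarm across until its pin stands over the centre of the glass. Only push: lift nothing, leave the other things where they are, and finish clear with the glass still tight.

Things in the scene. Friction and masses are not known exactly. Their poses are not given: they have to be found in the camera images.
- machine: Grey-green grinding machine, fixed. Origin on the table under the spindle axis; x to its back (drive housing 85 x 150 mm, top 94 mm high, x 127 to 213, y -105 to 45), y to its left (overarm post), z up. Base x -160 to 220, y -190 to 210 mm, its floor 22 mm high, rim 28. Round work table, radius 105 mm, top 50 mm above the bench. Place and yaw vary.
- glass: Pale ground-glass disc, 114 mm across, 19 mm thick, 0.43 kg, lying loose on the smooth liner of the work table with a few mm of play between two fixed cleats and the cam. Origin: centre of its underside, 50 mm above the table; top face at 69 mm. When it touches both cleats its centre is on the spindle axis.
- cleat_far: Fixed round cleat, white, 24 mm across, 16 mm high with its screw, standing on the work table 69 mm from the spindle axis, at 30 degrees to the left of the machine's x. Origin: centre of its underside.
- cleat_near: The same cleat at 150 degrees to the left of the machine's x. Origin: centre of its underside.
- lever (a joint): Angle of the cam lever, rad: 0 fully open, growing clockwise seen from above; range 0 to 2.6, starts at 0.1 to 0.9. It turns easily (2 to 4 N at the pushing point) while it nudges the glass home, bites at about 2.0, then stiffens: 2.15 to 2.4 (5 to 15 N) is tight. It stays where it is left.
- lever_pivot (a point): Point on the lever's upright pivot axis at the height of its bar (63 mm above the table), at the work table's right (-y) edge. The cam is part of the lever: a steel disc 44 mm across, 13 mm high, set 8 mm off this axis, its underside 51 mm above the table.
- lever_push (a point): Point on the axis of the lever's bar, 82 mm from the pivot, 63 mm above the table: a good place to push sideways. The bar is round steel 10 mm thick, level, from the cam out to a black ball 24 mm across centred 105 mm from the pivot. It stands out over the base floor, 41 mm above that floor (axis).
- overarm (a joint): Angle of the overarm, rad: 0 with the pin over the spindle axis, growing as the arm is swung out to the machine's left front (clockwise seen from above); range -0.4 to 1.7, starts between 0.9 and 1.4. It is stiff enough (about 1.2 N at the pushing point) to stay where it is left.
- overarm_pivot (a point): Point on the post's upright axis at the overarm's mid-height (127 mm above the table). The hub is 46 mm across; post and nut reach 152 mm above the table.
- overarm_push (a point): Point on the overarm's centre line, 155 mm from the post axis, 127 mm above the table: a good place to push sideways. The arm here is a level square steel bar 18 mm wide and 18 mm high.
- pin_tip (a point): Lower tip of the upright steel pin, 10 mm thick, at the overarm's free end (head block 30 x 26 mm), 192 mm from the post axis; the tip is 93 mm above the table.
- jar_tall: Bystander: grit jar, 60 mm across, 92 mm high, beside the machine. Origin: centre of its underside.
- jar_short: Bystander: grit jar, 66 mm across, 70 mm high, beside the machine. Origin: centre of its underside.
- grinding_tool: Bystander: tile-faced round tool, 96 mm across, 21 mm high, on the table left of the machine. Origin: centre of its underside.
- spherometer: Bystander: three-legged brass gauge with a dial, about 85 mm across, 74 mm high, on the table right of the machine's front. Origin: centre, at foot level.
- bevel_stone: Bystander: grey stone, 22 x 80 x 12 mm, lying on the base floor in front of the work table. Origin: centre of its underside, 22 mm above the table.
- loupe: Bystander: black eye loupe, 38 mm across, 30 mm high, standing on the base floor at the left front. Origin: centre of its underside.
- wrench: Bystander: steel wrench 160 mm long, lying on the table at the right. Origin: centre of its underside.
Not all that is in view belongs to the job. What is shaped like the glass but blue or pink is not meant.

How it is judged:
By the outcome, as a careful person would: the job done as asked, in the order asked, and still so for the second after the job is handed in, with the robot touching nothing.
It also fails if it takes over 72 s, if anything falls off the work surface, if the arm or the gripper's body presses on something with over 40 N, if the wrist force passes 120 N, or if a joint passes its speed limit or range.

### The arm

A 7-joint arm with a two-finger parallel gripper is mounted at the origin on the work surface. World frame = base frame: x ahead of the robot, y to its left, z up, the work surface at z = 0. Lengths are in m, angles in degrees, forces in N, time in s.
With the tool pointing down it reaches from about 0.425 to 0.925 m from the base axis. Payload 6.8 kg.
Tool frame: the origin (TCP) lies on the front face of the gripper's body, between the roots of the fingers; the fingertips stand 73 mm ahead of it and the grasp point (between the pads) lies 54 mm ahead of it; y points along the fingers, x is the direction in which the jaws open and shut, and the axes are right-handed (so a half turn about y gives the same grasp; the last joint's range is limited). The gripper opens to 85 mm and grips with 20 to 120 N. Pads are 22 mm wide; open, the fingers measure 114 mm over their backs; the gripper's body (76 mm by 85 mm) begins 54 mm behind the grasp point. The pads swing forward as they close: fully open they stand 13 mm farther back than shut.
Start: joints at [-80.621, 27.33, 1.283, 89.118, -0.659, 63.558, -4.761], TCP at [0.181, 0.65, 0.304] pointing down, gripper open.
Joint ranges: [-169.35, 169.35], [-19.33, 120.38], [-80.79, 83.38], [13.8, 139.57], [-78.32, 258.32], [9.67, 109.79], [-169.56, 169.56]. Speed limits (degrees/s): [136.94, 136.94, 180, 180, 180, 180, 180].

### API

Orientations are given as [roll, pitch, yaw] about the fixed x, y, z axes, in that order (R = Rz(yaw) Ry(pitch) Rx(roll)).
In Python, from bench import robot, imaging, order gives the robot as it stands. The module is installed in compiled form; this text tells all that it offers.
- The arm moves only by the tool play_rows, never from a script. Its argument "deltas" is a list that holds one entry, the list of rows, each a list of 5 numbers: the shift along the tool's x, y, z in cm, then the turn about the tool's y in degrees, then the gripper command: -1 is fully open, 1 is shut, values between are in proportion. A call has exactly 5 rows; each row shifts and turns the commanded pose from where the row before left it, along the tool's axes as they then stand; what a row does not reach is not made up. A row lasts 1/8 s, in which the tool goes at most 62.5 mm and 10.7 degrees, less where a joint would pass 70% of its speed; a pose out of reach is approached as far as the arm can. A call is refused whole if a number of a shift passes 6.25 or a number of a turn 10.7, either way. A call with a gripper value outside its range is refused whole. The fingers move at their own pace and stop on an object; "newtons" is the grip in N (left out, the last holds). Time passes only in rows, so rows that do not move let the fingers close, or fill a call up. It gives the time, the measured TCP pose, the force and the opening at its end, in the units of the state.
- robot.get_obs(): the state, without advancing time (a new reading comes with each control period).
- imaging.grab_frame(name): name is "side" or "top" or "wrist"; returns the picture (480x640x3 uint8, red, green, blue); there is no depth.
- imaging.calibration(name): a dict with "vfov" (degrees; the focal length in pixels is half the picture's height over the tangent of half this angle, whatever the lens; pixels are square), "cx", "cy" (the principal point, pixels), "cam_to_world" (4x4, takes a point from camera to world coordinates); the wrist camera has in their place "hand_eye" (4x4, takes a point from camera to tool coordinates, whose origin is the TCP and whose axes are the tool frame's). Camera axes: x right, y down, z forward; pixel columns grow to the right and rows downward; lengths in m; the calibration is good to about 2 mm. A picture is of the moment at which its call begins: read the wrist's pose just before it. calibration takes no time and is no camera call.
- order.finish_job(): hands the job in, once; it reports no verdict.
The state is a dict: "clock": time; "joints": joint angles; "qd": joint speeds; "joint_efforts": joint torques, N m; "ee_pos": TCP position; "ee_rot": TCP orientation; "contact_force": force on the tool from outside, world axes, zero at the start; "torque": the same for the moment, N m; "gripper_width": opening from 0.0 (shut) to 1.0 (fully open).
Only numpy, scipy, OpenCV 4.12 (cv2) and the standard library are available. Lean on these libraries where they do the work, as an engineer would, in place of code of your own. Each camera call takes 0.05 s, during which the arm holds its last target.

## Working session

There is one attempt and no reset: what is moved stays moved. The work goes in short steps, Python scripts to look and compute and a tool call to move; the robot and the scene stay as the last step left them, time stands still between calls to the robot, and variables do not carry over. Pictures are saved under pics/ and viewed, and the job is handed in when it is done.

Besides the shell and the picture viewer there is one more tool, called after "Request:" by a JSON object that holds its "api" and its "payload". play_rows: Moves the arm, as the interface text tells. Its arguments: {"type":"object","properties":{"deltas":{"type":"array","items":{"type":"array","items":{"type":"array","items":{"type":"number"}}}},"newtons":{"type":"number"}},"required":["deltas"]}

```bash
mkdir -p pics; python3 - <<'E'
from bench import robot, imaging
import cv2
print(robot.get_obs())
for n in ["side","top","wrist"]:
    f=imaging.grab_frame(n); cv2.imwrite(f"pics/{n}0.png",f[:,:,::-1]); print(n,imaging.calibration(n))
E
```

```text
{'clock': 0.0, 'joints': array([-80.62184034,  27.37553416,   1.27946873,  89.17872549,
        -0.65872902,  63.55930628,  -4.76197644]), 'qd': array([-0.02358681, -0.01200572,  0.00327993, -0.02555114,  0.03478922,
       -0.10561509,  0.05389826]), 'joint_efforts': array([-1.15136675e-05, -5.96422112e+01,  1.60758309e+00, -2.81201541e+01,
        1.23773224e-02,  9.23573185e-03,  1.35836976e-05]), 'ee_pos': array([0.1810764 , 0.64977014, 0.30292545]), 'ee_rot': array([-90.00783353,   0.105939  ,  74.42921788]), 'contact_force': array([ 0.7482931 , -0.56499448, -0.33928369]), 'torque': array([0.04525007, 0.02686386, 0.03320709]), 'gripper_width': 0.999510643211432}
side {'vfov': 51.22221496007108, 'cx': 316.66204959889245, 'cy': 234.16077384488955, 'cam_to_world': array([[ 0.81635371, -0.43841529,  0.37597693,  0.09967363],
       [-0.5775004 , -0.61090765,  0.54155806, -0.65665583],
       [-0.00774015, -0.65922976, -0.75190173,  0.95242101],
       [ 0.        ,  0.        ,  0.        ,  1.        ]])}
top {'vfov': 42.95199468037181, 'cx': 319.9237852640872, 'cy': 241.13190447042703, 'cam_to_world': array([[-8.50356974e-03, -9.84884389e-01,  1.73004134e-01,
         2.85954755e-01],
       [-9.99963832e-01,  8.40200812e-03, -1.31936472e-03,
        -4.19982340e-02],
       [-1.54160426e-04, -1.73009096e-01, -9.84920215e-01,
         1.45556604e+00],
       [ 0.00000000e+00,  0.00000000e+00,  0.00000000e+00,
         1.00000000e+00]])}
wrist {'vfov': 66.3638996074704, 'cx': 319.8185688324075, 'cy': 234.4768626907842, 'hand_eye': array([[ 9.99999353e-01, -5.93779594e-04,  9.70304694e-04,
        -8.92956909e-04],
       [-1.09780331e-03, -2.80168715e-01,  9.59950148e-01,
        -7.08458501e-02],
       [-2.98149789e-04, -9.59950592e-01, -2.80169185e-01,
         7.13385760e-02],
       [ 0.00000000e+00,  0.00000000e+00,  0.00000000e+00,
         1.00000000e+00]])}
```

View pics/top0.png

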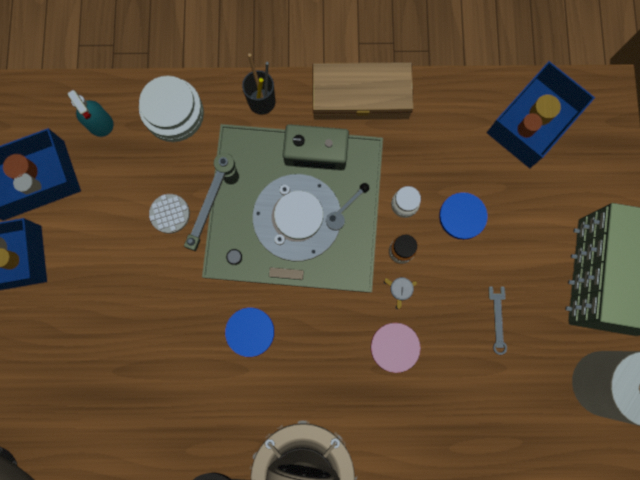

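View pics/side0.png

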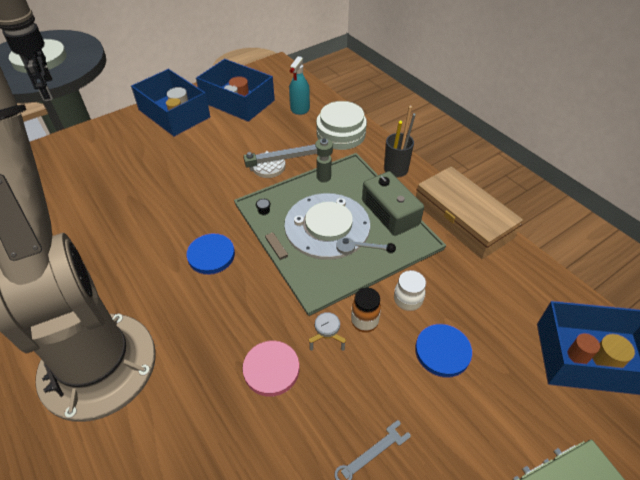

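View pics/wrist0.png

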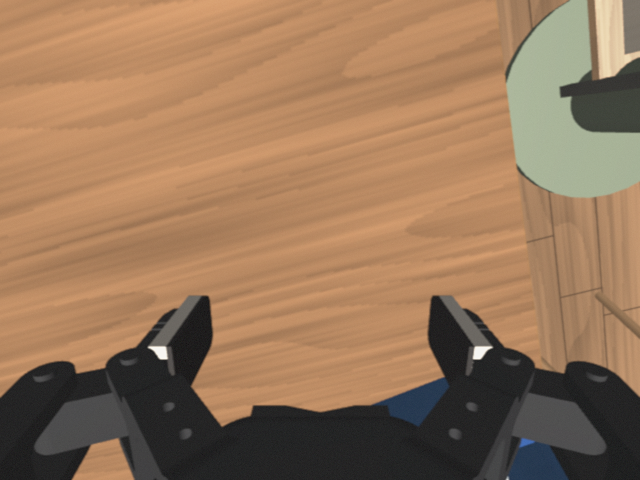

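```bash
cat > h.py <<'E'
import numpy as np, cv2
from bench import robot, imaging
def ray(n,u,v):
    c=imaging.calibration(n); f=240/np.tan(np.radians(c["vfov"]/2))
    T=c["cam_to_world"]; d=T[:3,:3]@np.array([(u-c["cx"])/f,(v-c["cy"])/f,1.]); return T[:3,3],d
def onz(n,u,v,z):
    o,d=ray(n,u,v); return o+d*(z-o[2])/d[2]
def tri(a,b):
    o1,d1=ray(*a);o2,d2=ray(*b); d1=d1/np.linalg.norm(d1); d2=d2/np.linalg.norm(d2)
    s=np.linalg.lstsq(np.stack([d1,-d2],1),o2-o1,rcond=None)[0]
    p,q=o1+s[0]*d1,o2+s[1]*d2; return (p+q)/2,np.linalg.norm(p-q)
E
python3 - <<'E'
import cv2
t=cv2.imread("pics/top0.png"); s=cv2.imread("pics/side0.png")
cv2.imwrite("pics/top0c.png",cv2.resize(t[120:300,180:420],None,fx=3.3,fy=3.3,interpolation=cv2.INTER_CUBIC))
cv2.imwrite("pics/side0c.png",cv2.resize(s[130:310,230:450],None,fx=3.3,fy=3.3,interpolation=cv2.INTER_CUBIC))
E
```

```text
(no output)
```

View pics/top0c.png

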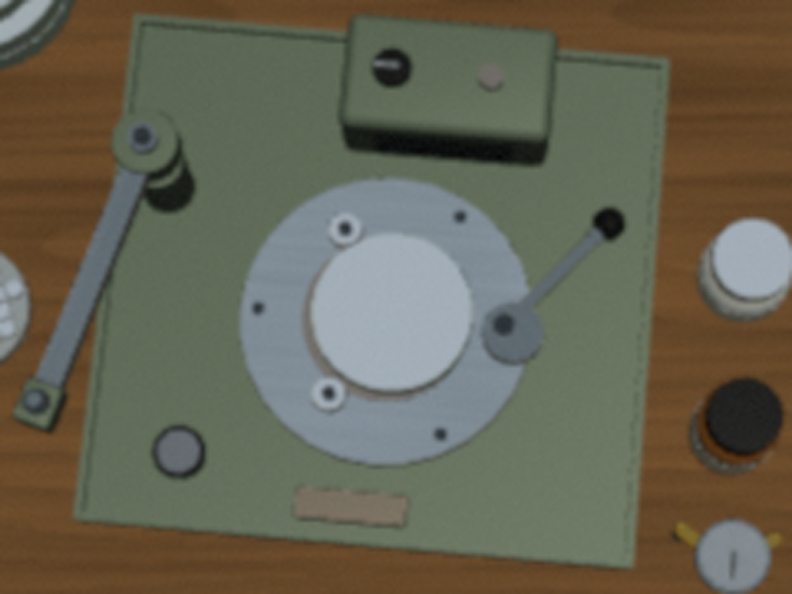

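View pics/side0c.png

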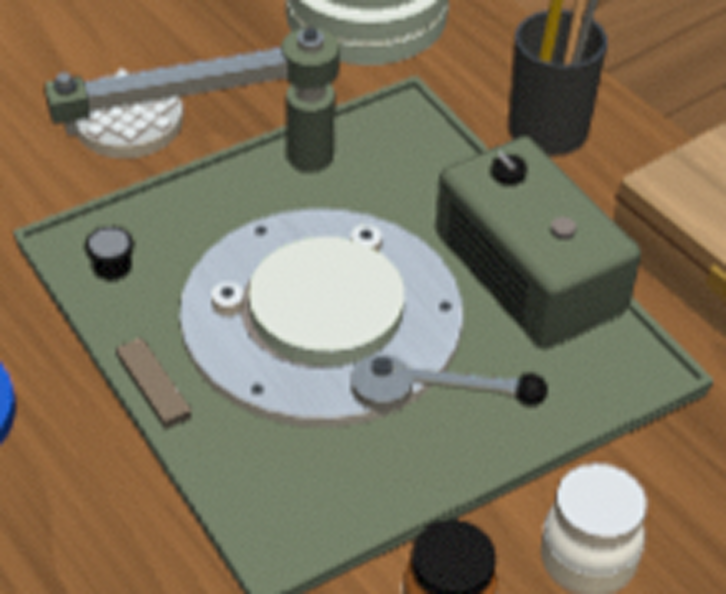

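```bash
python3 - <<'E'
from h import *
P={}
for k,a,b in [("pivot",(332.4,218.2),(345.5,240.9)),("ball",(364.5,187.6),(390.9,247.9)),("nut",(223.3,161.5),(324.2,140.9)),("head",(190.6,241.5),(250,154.8)),("cfar",(284.5,189.4),(341.2,201.5)),("cnear",(279.7,239.1),(298.8,219.1))]:
    p,e=tri(("top",)+a,("side",)+b); P[k]=p; print(k,p.round(4),round(e,4))
zs=dict(pivot=.07,ball=.063,nut=.152,head=.139,cfar=.066,cnear=.066)
tp=dict(pivot=(332.4,218.2),ball=(364.5,187.6),nut=(223.3,161.5),head=(190.6,241.5),cfar=(284.5,189.4),cnear=(279.7,239.1))
sp=dict(pivot=(345.5,240.9),ball=(390.9,247.9),nut=(324.2,140.9),head=(250,154.8),cfar=(341.2,201.5),cnear=(298.8,219.1))
for k in zs: print(k,onz("top",*tp[k],zs[k]).round(4),onz("side",*sp[k],zs[k]).round(4))
# table disc ellipse fit from top
print("tablecentre",onz("top",297,217.3,.05))
f,n=onz("top",*tp["cfar"],.066),onz("top",*tp["cnear"],.066)
d=(f-n)[:2];L=np.linalg.norm(d);yaw=np.arctan2(d[1],d[0]);print("cleat dist",L,"yaw",np.degrees(yaw))
l=np.array([-np.sin(yaw),np.cos(yaw)]); c=(f+n)[:2]/2-l*.069*.5; print("spindle",c)
R=np.array([[np.cos(yaw),-np.sin(yaw)],[np.sin(yaw),np.cos(yaw)]])
for k in zs:
    p=onz("top",*tp[k],zs[k]); print(k,"machine",(R.T@(p[:2]-c)).round(4))
E
```

```text
pivot [ 0.5849 -0.0737  0.0655] 0.0016
ball [ 0.6581 -0.1502  0.0635] 0.0013
nut [0.6984 0.1693 0.149 ] 0.0025
head [0.5193 0.238  0.1443] 0.0029
cfar [0.6563 0.0379 0.0622] 0.0027
cnear [0.5367 0.0492 0.0629] 0.0012
pivot [ 0.5831 -0.0733  0.07  ] [ 0.5832 -0.077   0.07  ]
ball [ 0.6576 -0.1499  0.063 ] [ 0.6591 -0.1501  0.063 ]
nut [0.6963 0.1693 0.152 ] [0.6975 0.1659 0.152 ]
head [0.5188 0.2396 0.139 ] [0.5235 0.2435 0.139 ]
cfar [0.6541 0.0383 0.066 ] [0.6553 0.0346 0.066 ]
cnear [0.5356 0.0492 0.066 ] [0.5358 0.0465 0.066 ]
tablecentre [0.59030235 0.00963084 0.05      ]
cleat dist 0.11895309834367224 yaw -5.269488385970106
spindle [0.5916608  0.00936323]
pivot machine [-0.0009 -0.0831]
ball machine [ 0.0803 -0.1525]
nut machine [0.0895 0.1689]
head machine [-0.0937  0.2226]
cfar machine [0.0595 0.0345]
cnear machine [-0.0595  0.0345]
```

Request:
{"api": "play_rows", "payload": {"deltas": [[[-3.9, 0, -4.4, 0, 1], [-3.9, 0, -4.4, 0, 1], [-3.9, 0, -4.4, 0, 1], [-3.9, 0, -4.4, 0, 1], [-3.9, 0, -4.4, 0, 1]]]}}

```text
clock: 0.78
ee_pos: [0.3416, 0.4015, 0.3038]
ee_rot: [-90.0, -0.0, 74.4]
contact_force: [1.1, -1.0, 0.4]
gripper_width: -0.002
```

Request:
{"api": "play_rows", "payload": {"deltas": [[[-3.9, 0, -4.4, 0, 1], [-3.9, 0, -4.4, 0, 1], [-3.9, 0, -4.4, 0, 1], [-3.9, 0, -4.4, 0, 1], [-3.9, 0, -4.4, 0, 1]]]}}

```text
clock: 1.4
ee_pos: [0.501, 0.1547, 0.3039]
ee_rot: [-90.0, -0.0, 74.4]
contact_force: [1.5, 0.4, 0.8]
gripper_width: 0.003
```

Request:
{"api": "play_rows", "payload": {"deltas": [[[-3.9, 0, -4.4, 0, 1], [-3.9, 0, -4.4, 0, 1], [-3.9, 0, -4.4, 0, 1], [-3.9, 0, -4.4, 0, 1], [-3.9, 0, -4.4, 0, 1]]]}}

```text
clock: 2.02
ee_pos: [0.6607, -0.0918, 0.3036]
ee_rot: [-90.0, -0.0, 74.5]
contact_force: [0.1, 0.4, -0.1]
gripper_width: 0.001
```

Request:
{"api": "play_rows", "payload": {"deltas": [[[0, 0, 0, -10, 1], [0, 0, 0, -10, 1], [0, 0, 0, -10, 1], [0, 0, 0, -10, 1], [0, 0, 0, -10, 1]]]}}

```text
clock: 2.65
ee_pos: [0.6597, -0.0904, 0.3035]
ee_rot: [-90.0, -0.0, 124.8]
contact_force: [-0.3, 0.6, -0.1]
gripper_width: -0.005
```

Request:
{"api": "play_rows", "payload": {"deltas": [[[0, 0, 0, -9, 1], [0, 0, 0, 0, 1], [0, 0, 0, 0, 1], [0, 0, 0, 0, 1], [0, 0, 0, 0, 1]]]}}

```text
clock: 3.28
ee_pos: [0.6599, -0.0903, 0.3038]
ee_rot: [-90.0, -0.0, 133.4]
contact_force: [-0.5, 0.4, 0.5]
gripper_width: -0.003
```

```bash
python3 - <<'E'
from h import *
o=robot.get_obs(); print(o["ee_pos"],o["ee_rot"],o["joints"])
cv2.imwrite("pics/w1.png",imaging.grab_frame("wrist")[:,:,::-1])
E
```

```text
[ 0.65992141 -0.09034004  0.30384803] [-8.99934785e+01 -2.38980443e-03  1.33388412e+02] [ -3.91961561  26.59688913   8.93278368  90.8815018   -4.47621076
  62.87775593 139.51363281]
```

View pics/w1.png

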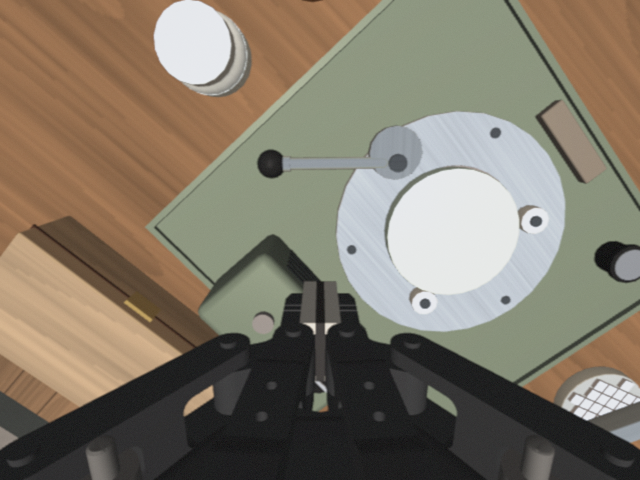

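```bash
cat >> h.py <<'E'
from scipy.spatial.transform import Rotation as Ro
def wray(pos,rot,u,v):
    c=imaging.calibration("wrist"); f=240/np.tan(np.radians(c["vfov"]/2)); T=c["hand_eye"]
    R=Ro.from_euler("xyz",rot,degrees=True).as_matrix()
    d=R@(T[:3,:3]@np.array([(u-c["cx"])/f,(v-c["cy"])/f,1.])); o=np.array(pos)+R@T[:3,3]; return o,d
def wz(pos,rot,u,v,z):
    o,d=wray(pos,rot,u,v); return o+d*(z-o[2])/d[2]
E
python3 - <<'E'
from h import *
p=[.6599,-.0903,.3038];r=[-90,0,133.4]
for k,u,v,z in [("ball",271,163,.063),("pivot",398,162,.07),("cnear",536,221,.066),("cfar",425,303,.066),("glass",453,231,.069),("jarshort",193,42,.07)]:
    print(k,wz(p,r,u,v,z).round(4))
print("jars", onz("top",404,246,.092), onz("top",407.5,198,.07))
E
```

```text
ball [ 0.6568 -0.1497  0.063 ]
pivot [ 0.5837 -0.0746  0.07  ]
cnear [0.5358 0.0501 0.066 ]
cfar [0.6545 0.0386 0.066 ]
glass [0.5913 0.0032 0.069 ]
jarshort [ 0.6285 -0.251   0.07  ]
jars [ 0.51264284 -0.23426128  0.092     ] [ 0.62984257 -0.24921139  0.07      ]
```

Request:
{"api": "play_rows", "payload": {"deltas": [[[-1.5, 0, 1.2, 0, 1], [0, 4, 0, 0, 1], [0, 4, 0, 0, 1], [0, 4, 0, 0, 1], [0, 2.5, 0, 0, 1]]]}}

```text
clock: 3.95
ee_pos: [0.6606, -0.1114, 0.1567]
ee_rot: [-89.9, -0.1, 133.3]
contact_force: [0.5, 0.8, 0.5]
gripper_width: 0.002
```

```bash
python3 - <<'E'
from h import *
o=robot.get_obs(); print(o["ee_pos"],o["ee_rot"],o["contact_force"])
cv2.imwrite("pics/w2.png",imaging.grab_frame("wrist")[:,:,::-1])
s=imaging.grab_frame("side")[:,:,::-1]
cv2.imwrite("pics/s2.png",cv2.resize(s[130:310,230:450],None,fx=3.3,fy=3.3,interpolation=cv2.INTER_CUBIC))
E
```

```text
[ 0.66060457 -0.11139961  0.15666373] [-8.98729054e+01 -6.62991428e-02  1.33341556e+02] [0.47125813 0.75203894 0.46570345]
```

View pics/w2.png

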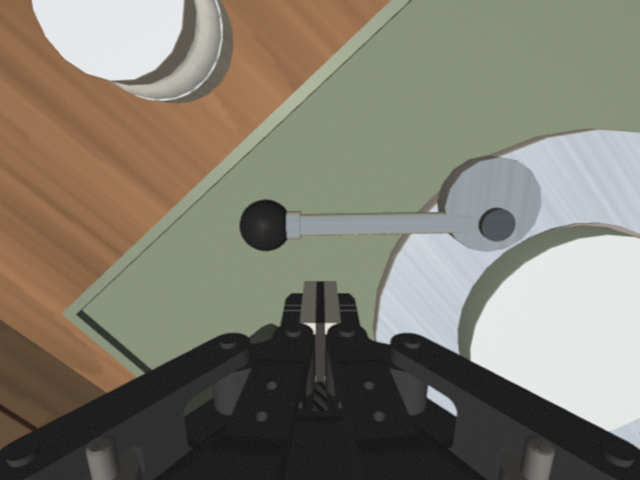

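View pics/s2.png

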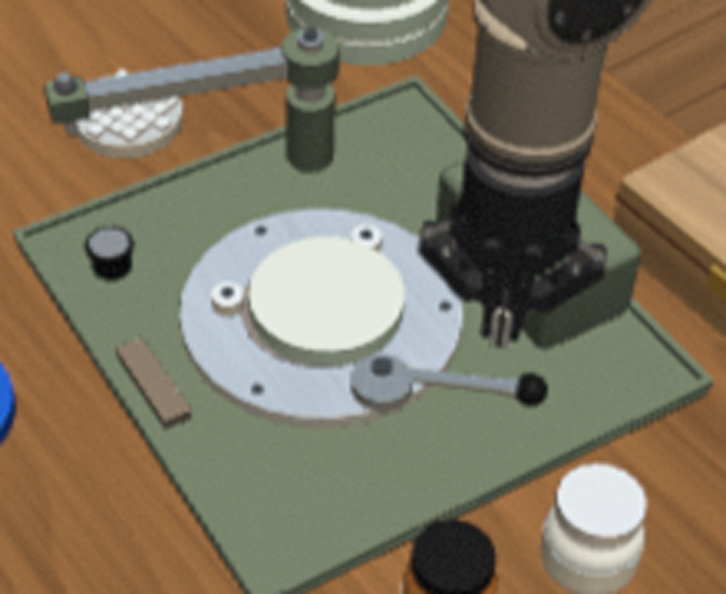

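Request:
{"api": "play_rows", "payload": {"deltas": [[[0.4, 1.6, 0, 0, 1], [0, 1.6, 0, 0, 1], [0, 0, 0.5, 0, 1], [0, 0, 0.4, 0, 1], [0, 0, 0, 0, 1]]]}}

```text
clock: 4.68
ee_pos: [0.6523, -0.1137, 0.1276]
ee_rot: [-90.0, 0.1, 133.4]
contact_force: [0.5, 0.6, 0.2]
gripper_width: 0.005
```

Request:
{"api": "play_rows", "payload": {"deltas": [[[0, 0, 0.2, 0, 1], [0, 0, 0.2, 0, 1], [0, 0, 0.2, 0, 1], [0, 0, 0.2, 0, 1], [0, 0, 0, 0, 1]]]}}

```text
clock: 5.3
ee_pos: [0.6467, -0.1183, 0.1271]
ee_rot: [-90.0, 0.0, 133.4]
contact_force: [1.8, 1.3, -0.6]
gripper_width: -0.003
```

```bash
cat >> h.py <<'E'
PIV=np.array([.584,-.0745])
def lev():
    o=robot.get_obs(); p=o["ee_pos"]; y=np.radians(o["ee_rot"][2]); X=np.array([np.cos(y),np.sin(y)]);Z=np.array([-np.sin(y),np.cos(y)])
    d=p[:2]-PIV; f=o["contact_force"][:2]
    print("t",o["clock"],"p",p.round(4),"yaw",o["ee_rot"][2].round(1),"r",-(d@X).round(4),"g",-(d@Z).round(4),"Fx,Fz",(f@X).round(1),(f@Z).round(1),"Fup",o["contact_force"][2].round(1))
E
python3 - <<'E'
from h import *
lev()
cv2.imwrite("pics/w3.png",imaging.grab_frame("wrist")[:,:,::-1])
E
```

```text
t 5.3 p [ 0.6467 -0.1183  0.1271] yaw 133.4 r 0.0749 g 0.0154 Fx,Fz -0.3 -2.1 Fup -0.6
```

View pics/w3.png

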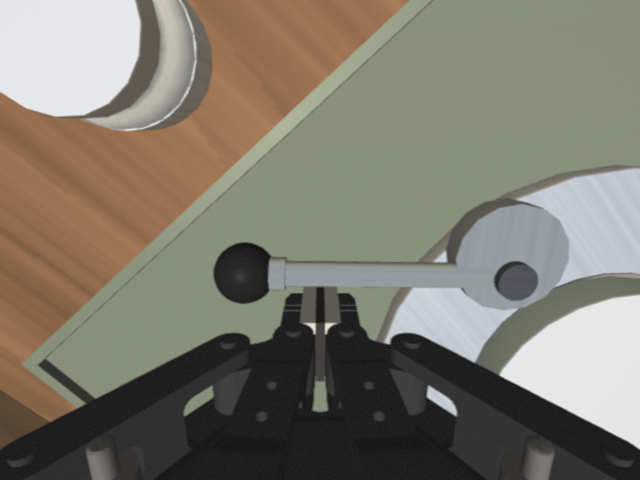

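Request:
{"api": "play_rows", "payload": {"deltas": [[[-0.12, 0, 0.8, 6, 1], [-0.12, 0, 0.8, 6, 1], [-0.12, 0, 0.8, 6, 1], [-0.12, 0, 0.8, 6, 1], [-0.12, 0, 0.8, 6, 1]]]}}

```text
clock: 5.98
ee_pos: [0.616, -0.1436, 0.127]
ee_rot: [-90.0, -0.0, 103.3]
contact_force: [1.1, 2.4, 0.3]
gripper_width: -0.0
```

```bash
python3 - <<'E'
from h import *
lev()
cv2.imwrite("pics/w4.png",imaging.grab_frame("wrist")[:,:,::-1])
E
```

```text
t 5.975 p [ 0.616  -0.1436  0.127 ] yaw 103.3 r 0.0746 g 0.0153 Fx,Fz 2.0 -1.6 Fup 0.3
```

View pics/w4.png

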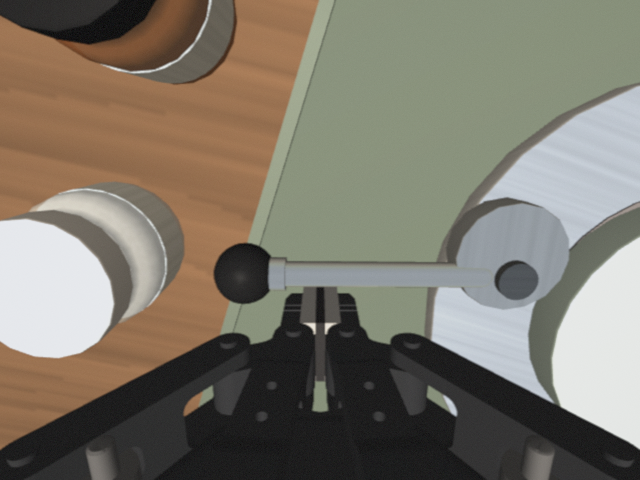

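Request:
{"api": "play_rows", "payload": {"deltas": [[[-0.12, 0, 0.8, 6, 1], [-0.12, 0, 0.8, 6, 1], [-0.12, 0, 0.8, 6, 1], [-0.12, 0, 0.8, 6, 1], [-0.12, 0, 0.8, 6, 1]]]}}

```text
clock: 6.65
ee_pos: [0.5769, -0.1509, 0.1271]
ee_rot: [-90.1, -0.0, 73.3]
contact_force: [2.6, 0.5, -0.2]
gripper_width: 0.001
```

```bash
python3 - <<'E'
from h import *
lev()
E
```

```text
t 6.65 p [ 0.5769 -0.1509  0.1271] yaw 73.3 r 0.0752 g 0.0151 Fx,Fz 1.2 -2.3 Fup -0.2
```

Request:
{"api": "play_rows", "payload": {"deltas": [[[-0.08, 0, 0.54, 4, 1], [-0.08, 0, 0.54, 4, 1], [-0.08, 0, 0.54, 4, 1], [-0.08, 0, 0.54, 4, 1], [0, 0, 0, 0, 1]]]}}

```text
clock: 7.28
ee_pos: [0.5554, -0.1457, 0.1271]
ee_rot: [-90.0, 0.0, 57.5]
contact_force: [0.9, 0.7, 0.8]
gripper_width: 0.001
```

```bash
python3 - <<'E'
from h import *
lev()
cv2.imwrite("pics/w5.png",imaging.grab_frame("wrist")[:,:,::-1])
E
```

```text
t 7.275 p [ 0.5554 -0.1457  0.1271] yaw 57.5 r 0.0755 g 0.0141 Fx,Fz 1.0 -0.4 Fup 0.8
```

View pics/w5.png

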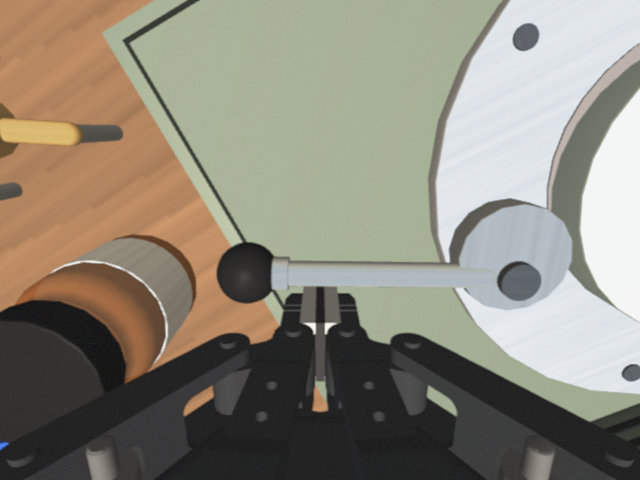

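Request:
{"api": "play_rows", "payload": {"deltas": [[[-0.06, 0, 0.4, 3, 1], [0, 0, 0, 0, 1], [-0.06, 0, 0.4, 3, 1], [0, 0, 0, 0, 1], [0, 0, 0, 0, 1]]]}}

```text
clock: 7.95
ee_pos: [0.5481, -0.1424, 0.127]
ee_rot: [-90.0, 0.0, 51.5]
contact_force: [1.2, -1.0, 0.9]
gripper_width: 0.002
```

```bash
python3 - <<'E'
from h import *
lev()
E
```

```text
t 7.95 p [ 0.5481 -0.1424  0.127 ] yaw 51.5 r 0.0755 g 0.0141 Fx,Fz 0.0 -1.6 Fup 0.9
```

Request:
{"api": "play_rows", "payload": {"deltas": [[[-0.06, 0, 0.4, 3, 1], [0, 0, 0, 0, 1], [0, 0, 0, 0, 1], [0, 0, 0, 0, 1], [0, 0, 0, 0, 1]]]}}

```text
clock: 8.57
ee_pos: [0.5444, -0.1403, 0.1269]
ee_rot: [-90.0, 0.0, 48.4]
contact_force: [0.8, -1.5, 1.2]
gripper_width: -0.0
```

```bash
python3 - <<'E'
from h import *
lev()
E
```

```text
t 8.575 p [ 0.5444 -0.1403  0.1269] yaw 48.4 r 0.0755 g 0.0141 Fx,Fz -0.6 -1.6 Fup 1.2
```

Request:
{"api": "play_rows", "payload": {"deltas": [[[-0.06, 0, 0.4, 3, 1], [0, 0, 0, 0, 1], [-0.06, 0, 0.4, 3, 1], [0, 0, 0, 0, 1], [0, 0, 0, 0, 1]]]}}

```text
clock: 9.2
ee_pos: [0.5377, -0.1356, 0.1268]
ee_rot: [-90.0, 0.0, 42.5]
contact_force: [0.7, -1.6, 0.9]
gripper_width: -0.001
```

```bash
python3 - <<'E'
from h import *
lev()
cv2.imwrite("pics/w6.png",imaging.grab_frame("wrist")[:,:,::-1])
t=imaging.grab_frame("top")[:,:,::-1]
cv2.imwrite("pics/t6.png",cv2.resize(t[120:300,180:420],None,fx=3.3,fy=3.3,interpolation=cv2.INTER_CUBIC))
E
```

```text
t 9.2 p [ 0.5377 -0.1356  0.1268] yaw 42.5 r 0.0754 g 0.0137 Fx,Fz -0.6 -1.7 Fup 0.9
```

View pics/w6.png

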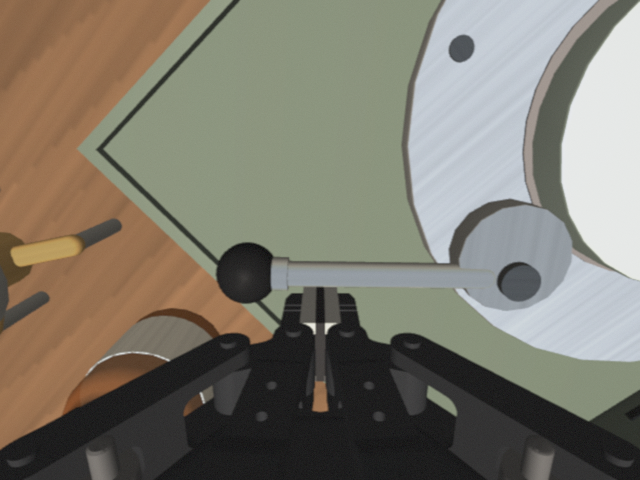

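View pics/t6.png

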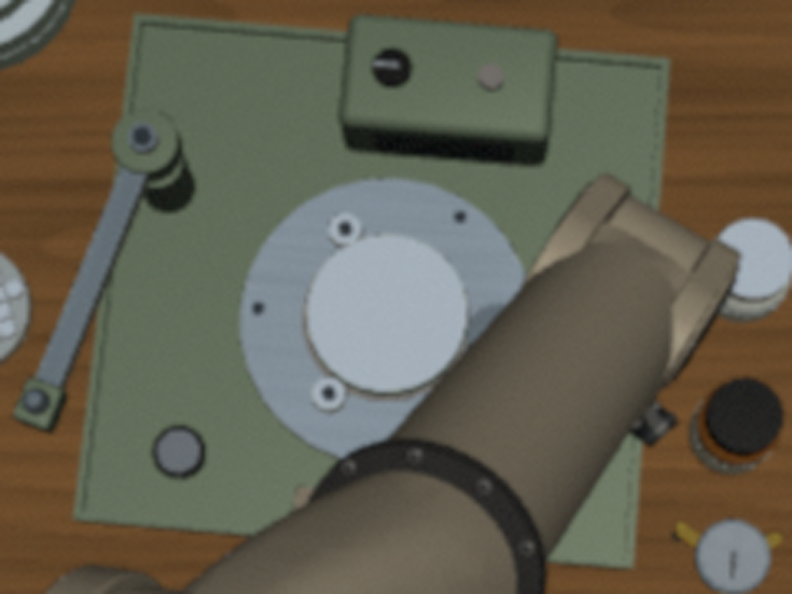

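Request:
{"api": "play_rows", "payload": {"deltas": [[[-0.06, 0, 0.4, 3, 1], [0, 0, 0, 0, 1], [-0.06, 0, 0.4, 3, 1], [0, 0, 0, 0, 1], [0, 0, 0, 0, 1]]]}}

```text
clock: 9.93
ee_pos: [0.5315, -0.1303, 0.1268]
ee_rot: [-90.0, 0.0, 36.5]
contact_force: [0.6, -1.2, 0.1]
gripper_width: -0.0
```

```bash
python3 - <<'E'
from h import *
lev()
E
```

```text
t 9.925 p [ 0.5315 -0.1303  0.1268] yaw 36.5 r 0.0754 g 0.0136 Fx,Fz -0.3 -1.3 Fup 0.1
```

Request:
{"api": "play_rows", "payload": {"deltas": [[[-0.06, 0, 0.4, 3, 1], [0, 0, 0, 0, 1], [0, 0, 0, 0, 1], [0, 0, 0, 0, 1], [0, 0, 0, 0, 1]]]}}

```text
clock: 10.55
ee_pos: [0.5287, -0.1274, 0.1268]
ee_rot: [-90.0, 0.0, 33.4]
contact_force: [-0.0, -1.0, 0.0]
gripper_width: 0.001
```

```bash
python3 - <<'E'
from h import *
lev()
cv2.imwrite("pics/w7.png",imaging.grab_frame("wrist")[:,:,::-1])
t=imaging.grab_frame("top")[:,:,::-1]
cv2.imwrite("pics/t7.png",cv2.resize(t[120:300,180:420],None,fx=3.3,fy=3.3,interpolation=cv2.INTER_CUBIC))
E
```

```text
t 10.55 p [ 0.5287 -0.1274  0.1268] yaw 33.4 r 0.0753 g 0.0137 Fx,Fz -0.6 -0.8 Fup 0.0
```

View pics/w7.png

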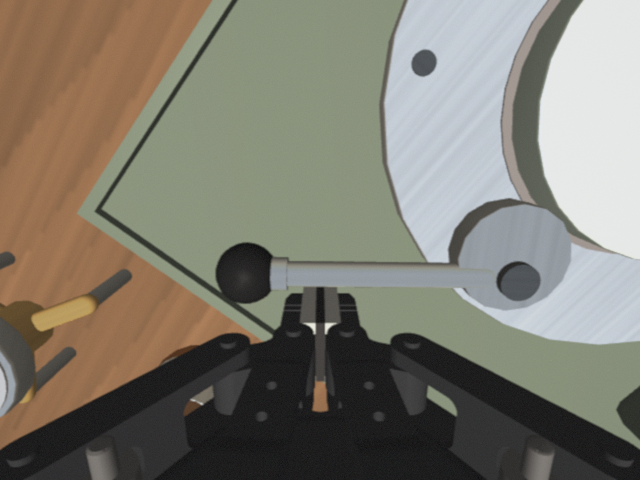

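View pics/t7.png

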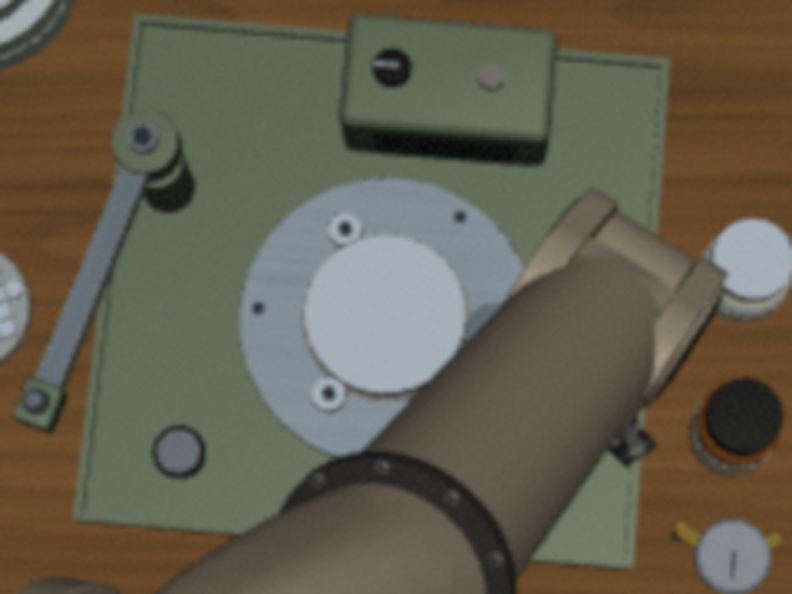

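Request:
{"api": "play_rows", "payload": {"deltas": [[[-0.06, 0, 0.4, 3, 1], [0, 0, 0, 0, 1], [0, 0, 0, 0, 1], [0, 0, 0, 0, 1], [0, 0, 0, 0, 1]]]}}

```text
clock: 11.28
ee_pos: [0.5262, -0.1246, 0.1269]
ee_rot: [-90.0, -0.0, 30.4]
contact_force: [0.7, -1.8, -0.5]
gripper_width: 0.003
```

Request:
{"api": "play_rows", "payload": {"deltas": [[[-0.06, 0, 0.4, 3, 1], [0, 0, 0, 0, 1], [0, 0, 0, 0, 1], [0, 0, 0, 0, 1], [0, 0, 0, 0, 1]]]}}

```text
clock: 11.9
ee_pos: [0.5236, -0.1216, 0.1269]
ee_rot: [-90.0, -0.0, 27.4]
contact_force: [0.0, -4.6, -0.9]
gripper_width: -0.005
```

```bash
python3 - <<'E'
from h import *
lev()
E
```

```text
t 11.9 p [ 0.5236 -0.1216  0.1269] yaw 27.4 r 0.0753 g 0.014 Fx,Fz -2.1 -4.1 Fup -0.9
```

Request:
{"api": "play_rows", "payload": {"deltas": [[[-0.06, 0, 0.4, 3, 1], [0, 0, 0, 0, 1], [0, 0, 0, 0, 1], [0, 0, 0, 0, 1], [0, 0, 0, 0, 1]]]}}

```text
clock: 12.52
ee_pos: [0.5212, -0.1184, 0.1269]
ee_rot: [-90.0, -0.0, 24.4]
contact_force: [-0.1, -6.0, -0.9]
gripper_width: -0.002
```

```bash
python3 - <<'E'
from h import *
lev()
cv2.imwrite("pics/w8.png",imaging.grab_frame("wrist")[:,:,::-1])
E
```

```text
t 12.525 p [ 0.5212 -0.1184  0.1269] yaw 24.4 r 0.0754 g 0.014 Fx,Fz -2.5 -5.5 Fup -0.9
```

View pics/w8.png

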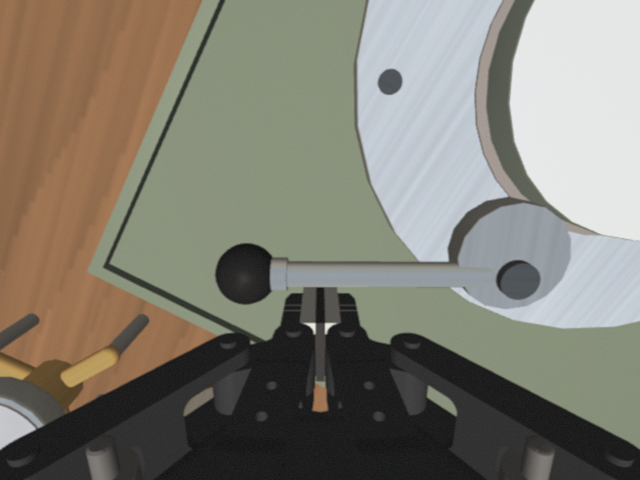

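Request:
{"api": "play_rows", "payload": {"deltas": [[[-0.06, 0, 0.4, 3, 1], [0, 0, 0, 0, 1], [0, 0, 0, 0, 1], [0, 0, 0, 0, 1], [0, 0, 0, 0, 1]]]}}

```text
clock: 13.2
ee_pos: [0.5191, -0.1154, 0.127]
ee_rot: [-90.1, -0.0, 21.4]
contact_force: [1.3, -6.1, -1.1]
gripper_width: 0.003
```

Request:
{"api": "play_rows", "payload": {"deltas": [[[-0.06, 0, 0.4, 3, 1], [0, 0, 0, 0, 1], [0, 0, 0, 0, 1], [0, 0, 0, 0, 1], [0, 0, 0, 0, 1]]]}}

```text
clock: 13.82
ee_pos: [0.5171, -0.1122, 0.127]
ee_rot: [-90.1, -0.0, 18.4]
contact_force: [1.0, -7.5, -1.2]
gripper_width: -0.001
```

```bash
python3 - <<'E'
from h import *
lev()
E
```

```text
t 13.825 p [ 0.5171 -0.1122  0.127 ] yaw 18.4 r 0.0754 g 0.0147 Fx,Fz -1.4 -7.4 Fup -1.2
```

Request:
{"api": "play_rows", "payload": {"deltas": [[[-0.06, 0, 0.4, 3, 1], [0, 0, 0, 0, 1], [0, 0, 0, 0, 1], [0, 0, 0, 0, 1], [0, 0, 0, 0, 1]]]}}

```text
clock: 14.45
ee_pos: [0.5152, -0.1089, 0.127]
ee_rot: [-90.1, -0.0, 15.4]
contact_force: [0.6, -8.3, -2.1]
gripper_width: -0.002
```

```bash
python3 - <<'E'
from h import *
lev()
E
```

```text
t 14.45 p [ 0.5152 -0.1089  0.127 ] yaw 15.4 r 0.0755 g 0.015 Fx,Fz -1.6 -8.1 Fup -2.1
```

Request:
{"api": "play_rows", "payload": {"deltas": [[[-0.04, 0, 0.27, 2, 1], [0, 0, 0, 0, 1], [0, 0, 0, 0, 1], [0, 0, 0, 0, 1], [0, 0, 0, 0, 1]]]}}

```text
clock: 15.08
ee_pos: [0.5142, -0.1073, 0.1271]
ee_rot: [-90.2, -0.0, 13.3]
contact_force: [2.2, -10.2, -3.4]
gripper_width: 0.0
```

```bash
python3 - <<'E'
from h import *
lev()
E
```

```text
t 15.075 p [ 0.5142 -0.1073  0.1271] yaw 13.3 r 0.0755 g 0.0158 Fx,Fz -0.2 -10.4 Fup -3.4
```

Request:
{"api": "play_rows", "payload": {"deltas": [[[0, 0, -0.5, 0, 1], [0, 0, -1.5, 0, 1], [0, -3, 0, 0, 1], [0, -5, 0, 0, 1], [0, -5, 0, 0, 1]]]}}

```text
clock: 15.7
ee_pos: [0.5184, -0.1246, 0.258]
ee_rot: [-89.9, 0.1, 13.4]
contact_force: [1.5, 1.1, -0.1]
gripper_width: 0.004
```

Request:
{"api": "play_rows", "payload": {"deltas": [[[0, -3, -2, 0, 1], [0, 0, -4, 0, 1], [0, 0, -4, 0, 1], [0, 0, 0, 0, 1], [0, 0, 0, 0, 1]]]}}

```text
clock: 16.32
ee_pos: [0.5416, -0.2213, 0.2865]
ee_rot: [-89.9, 0.0, 13.4]
contact_force: [-1.1, 0.8, 0.3]
gripper_width: 0.0
```

```bash
python3 - <<'E'
from h import *
lev()
o=robot.get_obs(); print(o["ee_pos"],o["ee_rot"],o["joints"])
cv2.imwrite("pics/w9.png",imaging.grab_frame("wrist")[:,:,::-1])
t=imaging.grab_frame("top")[:,:,::-1]
cv2.imwrite("pics/t9.png",cv2.resize(t[120:300,180:420],None,fx=3.3,fy=3.3,interpolation=cv2.INTER_CUBIC))
E
```

```text
t 16.325 p [ 0.5416 -0.2213  0.2865] yaw 13.4 r 0.0753 g 0.1329 Fx,Fz -0.9 1.0 Fup 0.3
[ 0.54162459 -0.22125199  0.28646691] [-8.99139849e+01  4.06630967e-02  1.34304314e+01] [-20.73427544  26.45580315  49.75238969 105.16387804 -23.34447158
  59.29529958  51.75959565]
```

View pics/w9.png

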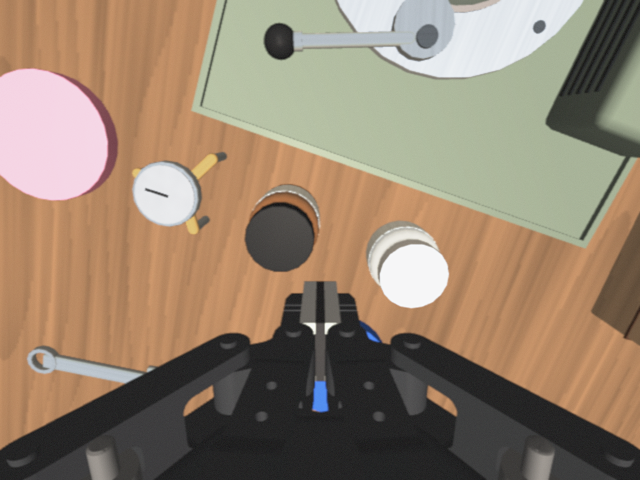

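View pics/t9.png

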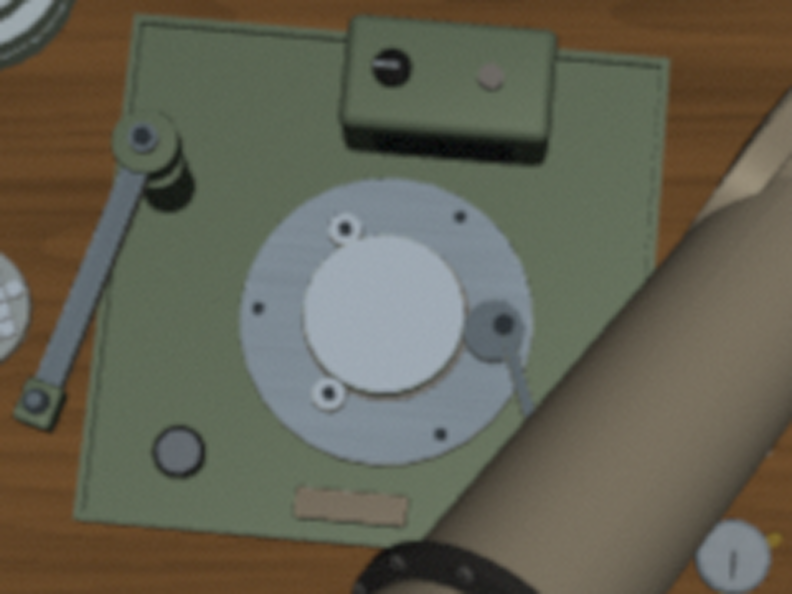

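Request:
{"api": "play_rows", "payload": {"deltas": [[[1.7, 0, 5.8, 0, 1], [1.7, 0, 5.8, 0, 1], [1.7, 0, 5.8, 0, 1], [1.7, 0, 5.8, 0, 1], [1.7, 0, 5.8, 0, 1]]]}}

```text
clock: 17.05
ee_pos: [0.5565, 0.0834, 0.287]
ee_rot: [-89.9, -0.0, 13.6]
contact_force: [1.2, 0.2, -0.7]
gripper_width: 0.001
```

Request:
{"api": "play_rows", "payload": {"deltas": [[[1.7, 0, 5.8, 0, 1], [1.7, 0, 5.8, 0, 1], [1.7, 0, 5.8, 0, 1], [0, 0, 0, 10, 1], [0, 0, 0, 10, 1]]]}}

```text
clock: 17.68
ee_pos: [0.5651, 0.2635, 0.2865]
ee_rot: [-90.0, 0.1, -6.7]
contact_force: [-0.5, 0.1, -0.2]
gripper_width: -0.005
```

Request:
{"api": "play_rows", "payload": {"deltas": [[[0, 0, 0, 10, 1], [0, 0, 0, 5, 1], [0, 0, 0, 0, 1], [0, 0, 0, 0, 1], [0, 0, 0, 0, 1]]]}}

```text
clock: 18.3
ee_pos: [0.5662, 0.2613, 0.287]
ee_rot: [-90.0, 0.0, -21.5]
contact_force: [0.2, -0.3, -0.7]
gripper_width: 0.002
```

```bash
cat >> h.py <<'E'
POST=np.array([.697,.168])
def arm():
    o=robot.get_obs(); p=o["ee_pos"]; y=np.radians(o["ee_rot"][2]); X=np.array([np.cos(y),np.sin(y)]);Z=np.array([-np.sin(y),np.cos(y)])
    d=p[:2]-POST; f=o["contact_force"][:2]
    print("t",o["clock"],"p",p.round(4),"yaw",o["ee_rot"][2].round(1),"r",-(d@X).round(4),"g",(d@Z).round(4),"Fx,Fz",(f@X).round(1),(f@Z).round(1),"Fup",o["contact_force"][2].round(1))
E
python3 - <<'E'
from h import *
arm()
# lever angle after release from wrist pic w9
p=[.5416,-.2213,.2865];r=[-89.914,.04,13.43]
a,b=wz(p,r,280,41,.063),wz(p,r,427,36,.07); print("ball",a,"piv",b,np.degrees(np.arctan2(*(a-b)[1::-1])))
cv2.imwrite("pics/w10.png",imaging.grab_frame("wrist")[:,:,::-1])
t=imaging.grab_frame("top")[:,:,::-1]
cv2.imwrite("pics/t10.png",cv2.resize(t[120:300,180:420],None,fx=3.3,fy=3.3,interpolation=cv2.INTER_CUBIC))
s=imaging.grab_frame("side")[:,:,::-1]
cv2.imwrite("pics/s10.png",cv2.resize(s[90:310,200:450],None,fx=2.7,fy=2.7,interpolation=cv2.INTER_CUBIC))
E
```

```text
t 18.3 p [0.5662 0.2613 0.287 ] yaw -21.5 r 0.1559 g 0.0389 Fx,Fz 0.3 -0.2 Fup -0.7
ball [ 0.48286816 -0.10061137  0.063     ] piv [ 0.58403815 -0.07471862  0.07      ] -165.64425891369436
```

View pics/w10.png

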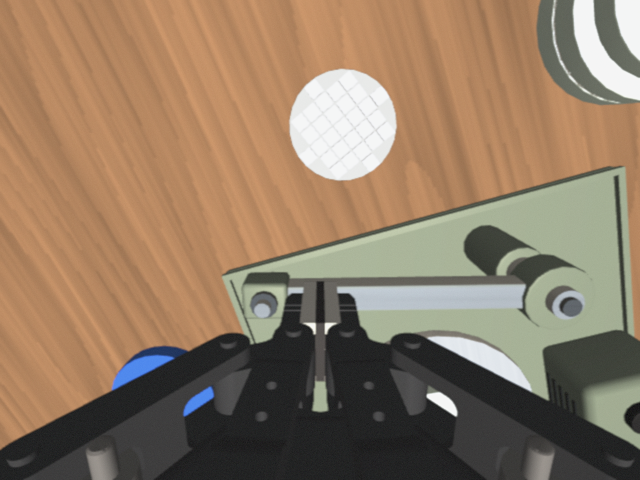

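View pics/s10.png

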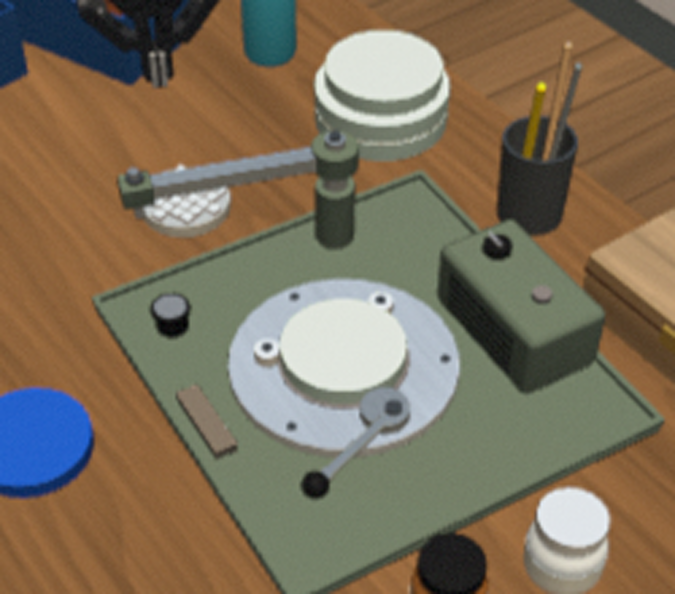

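View pics/t10.png

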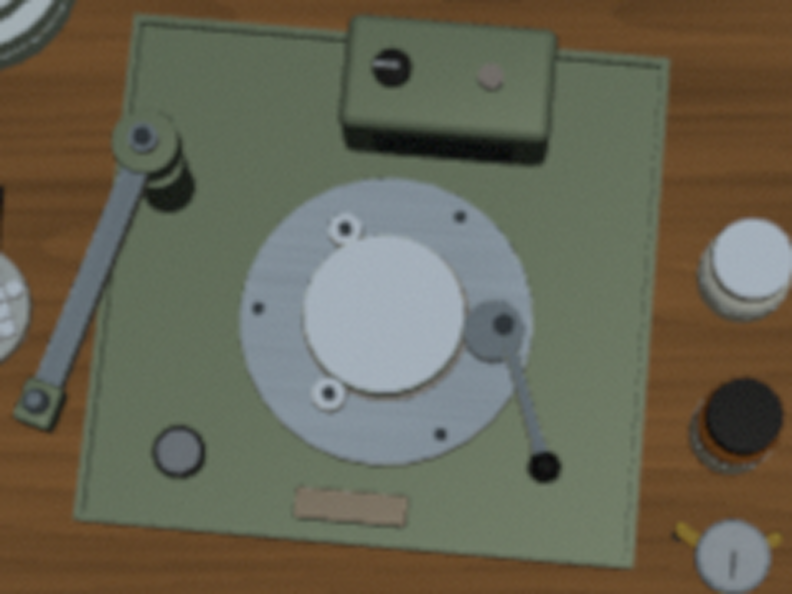

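```bash
python3 - <<'E'
from h import *
p=[.5662,.2613,.287];r=[-90,0,-21.5]
a,b=wz(p,r,569,305,.152),wz(p,r,263,304,.142); print("nut",a,"head",b,np.linalg.norm((a-b)[:2]),np.degrees(np.arctan2(*(b-a)[1::-1])))
E
```

```text
nut [0.69667757 0.17226848 0.152     ] head [0.51739398 0.23819983 0.142     ] 0.1910223736082274 159.80905750313923
```

Request:
{"api": "play_rows", "payload": {"deltas": [[[0, 0, 0.6, 0, 1], [0, 2.5, 0, 0, 1], [0, 2.5, 0, 0, 1], [0, 2.5, 0, 0, 1], [0, 2.3, 0, 0, 1]]]}}

```text
clock: 19.08
ee_pos: [0.5687, 0.2671, 0.1878]
ee_rot: [-90.0, 0.0, -21.5]
contact_force: [-0.5, 0.7, -0.9]
gripper_width: -0.002
```

```bash
python3 - <<'E'
from h import *
arm()
cv2.imwrite("pics/w11.png",imaging.grab_frame("wrist")[:,:,::-1])
s=imaging.grab_frame("side")[:,:,::-1]
cv2.imwrite("pics/s11.png",cv2.resize(s[90:310,200:450],None,fx=2.7,fy=2.7,interpolation=cv2.INTER_CUBIC))
E
```

```text
t 19.075 p [0.5687 0.2671 0.1878] yaw -21.5 r 0.1558 g 0.0451 Fx,Fz -0.7 0.5 Fup -0.9
```

View pics/w11.png

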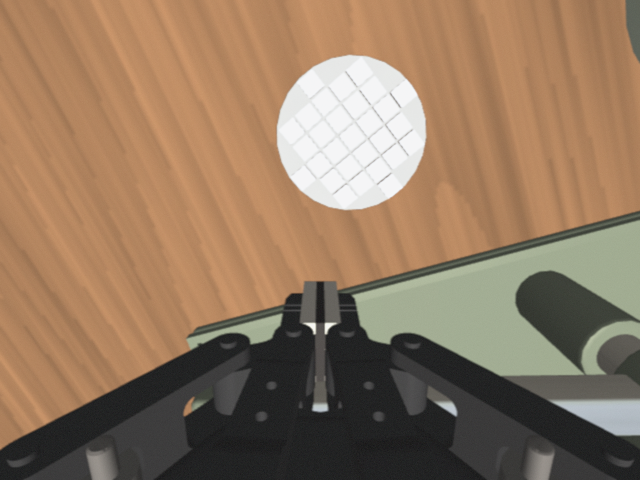

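View pics/s11.png

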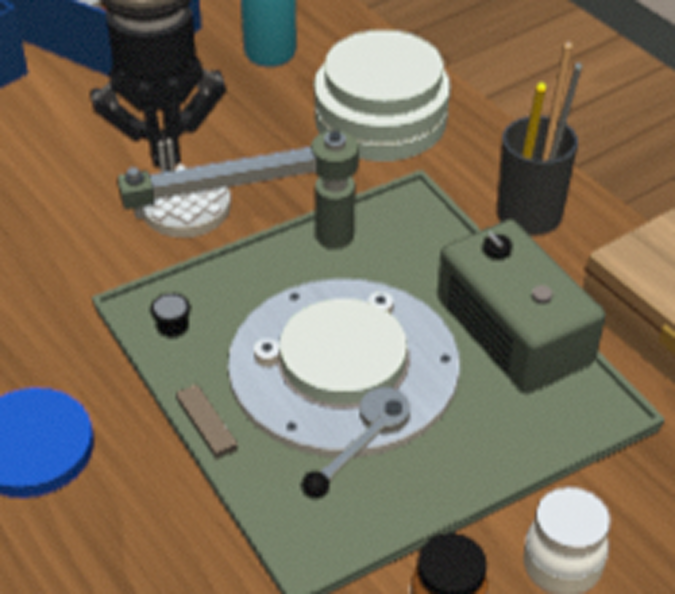

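Request:
{"api": "play_rows", "payload": {"deltas": [[[0, 0, -1, 0, 1], [0, 0, -1, 0, 1], [0, 0, -0.4, 0, 1], [0, 0, -0.4, 0, 1], [0, 0, 0, 0, 1]]]}}

```text
clock: 19.8
ee_pos: [0.5583, 0.2405, 0.1892]
ee_rot: [-90.0, 0.0, -21.6]
contact_force: [-0.2, 0.1, 0.2]
gripper_width: 0.004
```

Request:
{"api": "play_rows", "payload": {"deltas": [[[-0.11, 0, -1.63, -6, 1], [-0.11, 0, -1.63, -6, 1], [-0.11, 0, -1.63, -6, 1], [-0.11, 0, -1.63, -6, 1], [0, 0, 0, 0, 1]]]}}

```text
clock: 20.42
ee_pos: [0.5398, 0.1772, 0.1891]
ee_rot: [-90.0, 0.0, 2.3]
contact_force: [0.5, -0.2, -0.3]
gripper_width: -0.0
```

```bash
python3 - <<'E'
from h import *
arm()
s=imaging.grab_frame("side")[:,:,::-1]
cv2.imwrite("pics/s12.png",cv2.resize(s[90:310,200:450],None,fx=2.7,fy=2.7,interpolation=cv2.INTER_CUBIC))
E
```

```text
t 20.425 p [0.5398 0.1772 0.1891] yaw 2.3 r 0.1567 g 0.0154 Fx,Fz 0.5 -0.3 Fup -0.3
```

View pics/s12.png

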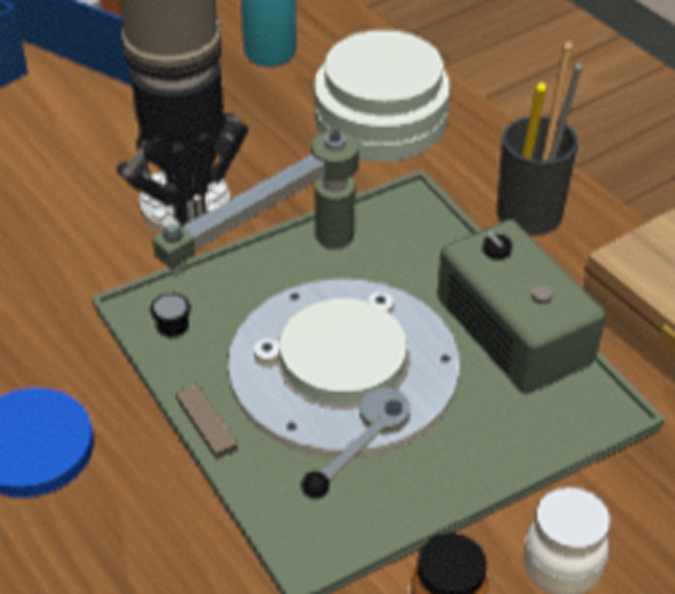

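Request:
{"api": "play_rows", "payload": {"deltas": [[[-0.11, 0, -1.63, -6, 1], [-0.11, 0, -1.63, -6, 1], [-0.11, 0, -1.63, -6, 1], [-0.11, 0, -1.63, -6, 1], [-0.11, 0, -1.63, -6, 1]]]}}

```text
clock: 21.1
ee_pos: [0.5549, 0.1002, 0.1887]
ee_rot: [-89.9, 0.0, 32.6]
contact_force: [-0.3, 1.7, -0.4]
gripper_width: 0.0
```

Request:
{"api": "play_rows", "payload": {"deltas": [[[-0.07, 0, -1.08, -4, 1], [-0.07, 0, -1.08, -4, 1], [-0.07, 0, -1.08, -4, 1], [0, 0, 0, 0, 1], [0, 0, 0, 0, 1]]]}}

```text
clock: 21.72
ee_pos: [0.5722, 0.0726, 0.1886]
ee_rot: [-90.0, 0.0, 44.3]
contact_force: [-0.0, 0.2, -0.4]
gripper_width: -0.002
```

```bash
python3 - <<'E'
from h import *
arm()
t=imaging.grab_frame("top")[:,:,::-1]
cv2.imwrite("pics/t13r.png",t)
cv2.imwrite("pics/t13.png",cv2.resize(t[120:300,180:420],None,fx=3.3,fy=3.3,interpolation=cv2.INTER_CUBIC))
s=imaging.grab_frame("side")[:,:,::-1]
cv2.imwrite("pics/s13r.png",s)
cv2.imwrite("pics/s13.png",cv2.resize(s[130:310,230:450],None,fx=3.3,fy=3.3,interpolation=cv2.INTER_CUBIC))
E
```

```text
t 21.725 p [0.5722 0.0726 0.1886] yaw 44.3 r 0.156 g 0.019 Fx,Fz 0.1 0.2 Fup -0.4
```

View pics/t13.png

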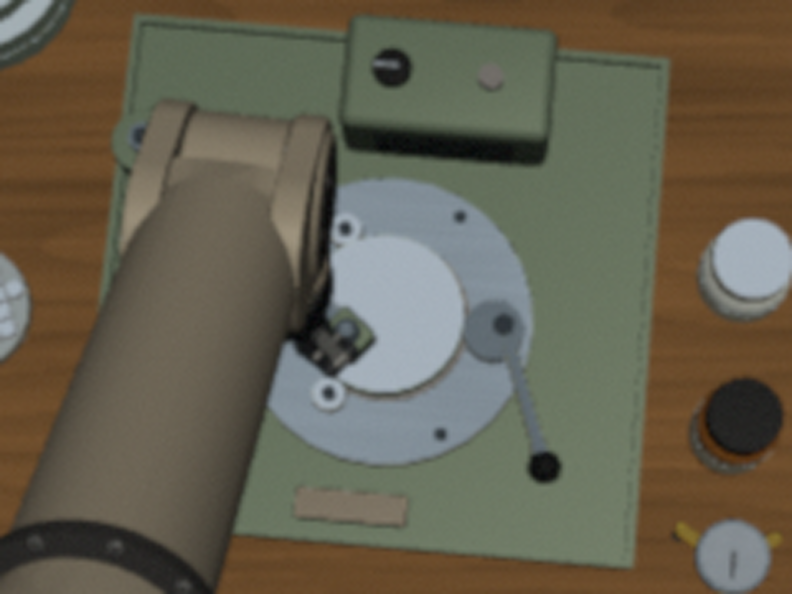

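View pics/s13.png

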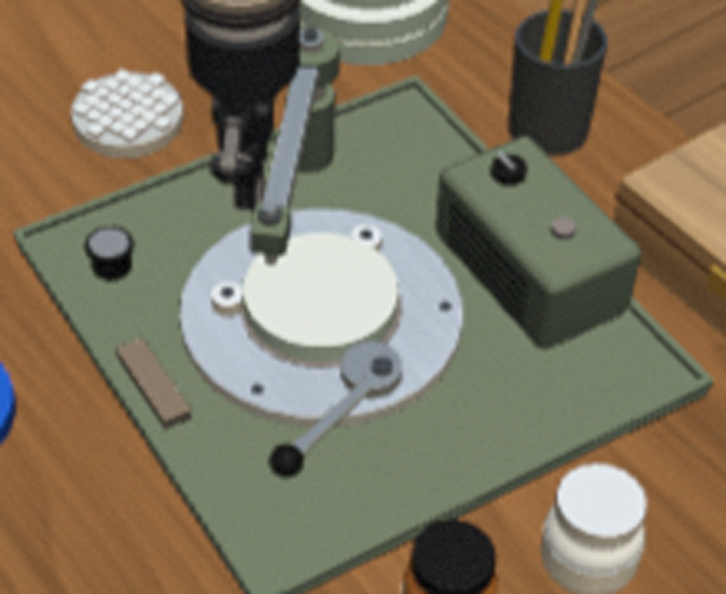

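```bash
python3 - <<'E'
from h import *
p,e=tri(("top",284.8,220.3),("side",311.5,194.8)); print("head",p,e, onz("top",284.8,220.3,.142),onz("side",311.5,194.8,.142))
print("tip side",onz("side",230+271/3.3,130+261/3.3,.093))
# glass contour top/side by mask
for n,f in (("top","t10"),):
    pass
t=cv2.imread("pics/s13r.png")
sp=np.array([.591,.0095])
for P in ([.697,.168],[.6967,.1715],[.6984,.1693]):
    P=np.array(P); a=np.degrees(np.arctan2(*(p[:2]-P)[::-1]))%360; b=np.degrees(np.arctan2(*(sp-P)[::-1]))%360; print(a,b,b-a,np.linalg.norm(p[:2]-P),np.linalg.norm(sp-P))
print("glass",onz("top",180+384/3.3,120+314/3.3,.069),onz("side",230+321/3.3,130+290/3.3,.069))
print("nut top again",onz("side",230+312/3.3,130+37/3.3,.152))
E
```

```text
head [0.56440159 0.03283993 0.1421843 ] 0.0012356661465448928 [0.56386475 0.03309787 0.142     ] [0.56512054 0.03283088 0.142     ]
tip side [0.56658457 0.03366408 0.093     ]
225.54813361207854 236.2265932171385 10.678459605059942 0.18934250181121445 0.19067839416147808
226.34496218896473 236.87679220953038 10.53183002056565 0.19164937884337482 0.19343342523979665
225.5214790380155 236.0953425428908 10.573863504875277 0.19125094698950948 0.1925377884987776
glass [0.59130815 0.01040232 0.069     ] [0.59243549 0.00737972 0.069     ]
nut top again [0.69743852 0.16441094 0.152     ]
```

Request:
{"api": "play_rows", "payload": {"deltas": [[[-0.06, 0, -0.55, -2, 1], [-0.06, 0, -0.55, -2, 1], [-0.06, 0, -0.55, -2, 1], [-0.06, 0, -0.55, -2, 1], [0, 0, 0, 0, 1]]]}}

```text
clock: 22.45
ee_pos: [0.5873, 0.0543, 0.189]
ee_rot: [-90.0, -0.0, 52.4]
contact_force: [-0.1, -0.5, -0.2]
gripper_width: -0.002
```

```bash
python3 - <<'E'
from h import *
arm()
t=imaging.grab_frame("top")[:,:,::-1]
cv2.imwrite("pics/t14.png",cv2.resize(t[170:270,240:370],None,fx=6,fy=6,interpolation=cv2.INTER_CUBIC))
s=imaging.grab_frame("side")[:,:,::-1]
cv2.imwrite("pics/s14.png",cv2.resize(s[160:260,270:400],None,fx=6,fy=6,interpolation=cv2.INTER_CUBIC))
E
```

```text
t 22.45 p [0.5873 0.0543 0.189 ] yaw 52.4 r 0.1571 g 0.0175 Fx,Fz -0.5 -0.3 Fup -0.2
```

View pics/t14.png

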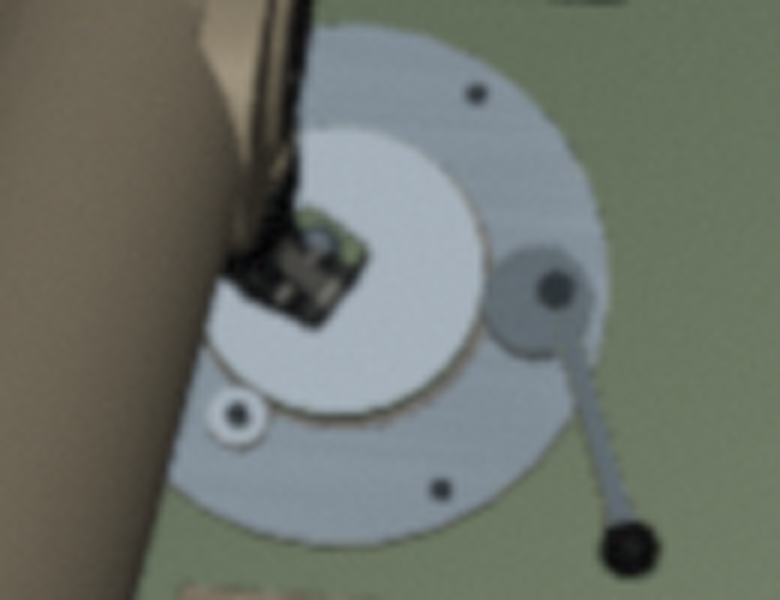

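View pics/s14.png

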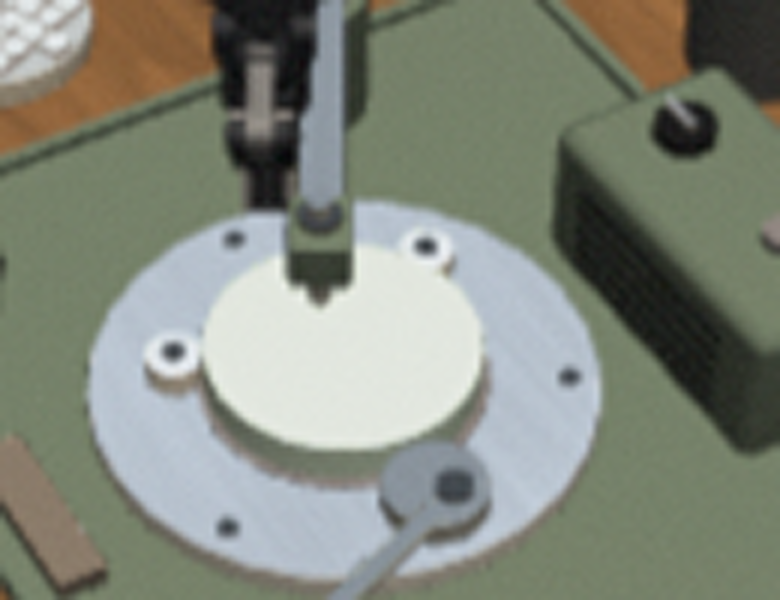

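```bash
python3 - <<'E'
from h import *
print(tri(("top",293.3,210.3),("side",323.3,196.2)), onz("top",293.3,210.3,.142),onz("side",323.3,196.2,.142), "tip",onz("side",323.3,210,.093))
p=onz("side",323.3,196.2,.142)
for P in ([.697,.168],[.6967,.1715],[.6984,.1693]):
  for q in (p,onz("top",293.3,210.3,.142)):
    P=np.array(P);sp=np.array([.591,.0095]); a=np.degrees(np.arctan2(*(q[:2]-P)[::-1])); b=np.degrees(np.arctan2(*(sp-P)[::-1])); print(b-a)
E
```

```text
(array([0.58624061, 0.01466494, 0.14001972]), np.float64(0.000965428193652017)) [0.58623736 0.01438136 0.142     ] [0.58457326 0.01315679 0.142     ] tip [0.58649757 0.0156404  0.093     ]
2.20880301671734
2.0190795713153307
2.1800444796014347
1.9860196286766723
2.186992894562337
2.000254866376295
```

Request:
{"api": "play_rows", "payload": {"deltas": [[[-0.03, 0, -0.28, -1, 1], [-0.03, 0, -0.28, -1, 1], [0, 0, 0, 0, 1], [0, 0, 0, 0, 1], [0, 0, 0, 0, 1]]]}}

```text
clock: 23.18
ee_pos: [0.5911, 0.0512, 0.1889]
ee_rot: [-90.0, -0.0, 54.4]
contact_force: [0.1, 1.5, 0.0]
gripper_width: -0.0
```

Request:
{"api": "play_rows", "payload": {"deltas": [[[0, 0, 1, 0, 1], [0, 0, 3, 0, 1], [0, 0, 3, 0, 1], [0, -6, 0, 0, 1], [0, -6, 0, 0, 1]]]}}

```text
clock: 23.8
ee_pos: [0.5327, 0.0927, 0.3098]
ee_rot: [-89.9, 0.1, 54.5]
contact_force: [0.7, 1.4, 0.4]
gripper_width: -0.002
```

Request:
{"api": "play_rows", "payload": {"deltas": [[[0, -3, 5, 0, 1], [0, 0, 5, 0, 1], [0, 0, 5, 0, 1], [0, 0, 5, 0, 1], [0, 0, 0, 0, 1]]]}}

```text
clock: 24.42
ee_pos: [0.3681, 0.2103, 0.3387]
ee_rot: [-89.9, -0.0, 54.8]
contact_force: [0.1, 0.3, -0.3]
gripper_width: -0.004
```

```bash
python3 - <<'E'
from h import *
arm()
t=imaging.grab_frame("top")[:,:,::-1]
cv2.imwrite("pics/t15.png",cv2.resize(t[140:280,210:390],None,fx=4.4,fy=4.2,interpolation=cv2.INTER_CUBIC)); cv2.imwrite("pics/t15r.png",t)
s=imaging.grab_frame("side")[:,:,::-1]
cv2.imwrite("pics/s15.png",cv2.resize(s[160:260,270:400],None,fx=6,fy=6,interpolation=cv2.INTER_CUBIC)); cv2.imwrite("pics/s15r.png",s)
E
```

```text
t 24.425 p [0.3681 0.2103 0.3387] yaw 54.8 r 0.1549 g 0.2932 Fx,Fz 0.3 0.2 Fup -0.3
```

View pics/t15.png

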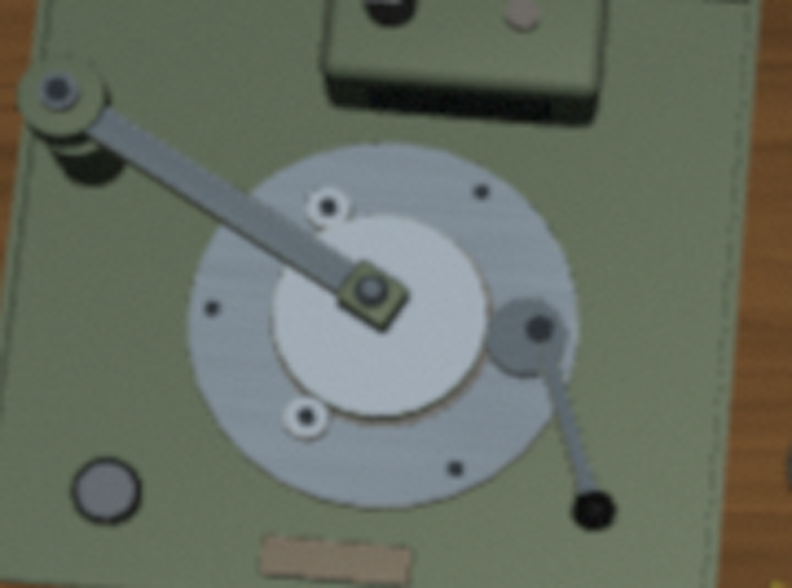

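View pics/s15.png

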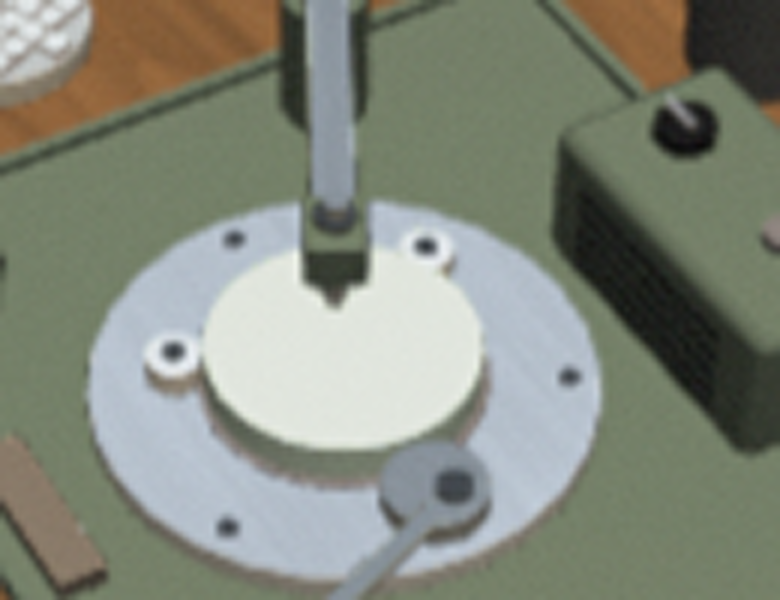

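```bash
python3 - <<'E'
from h import *
print("head",tri(("top",294.3,208.8),("side",325.7,195.8)), onz("top",294.3,208.8,.142),onz("side",325.7,195.8,.142), "tip",onz("side",325.8,210.3,.093))
for n,f,s in (("top","pics/t15r.png",(296,215)),("side","pics/s15r.png",(327,218))):
    im=cv2.imread(f); 
    # glass: pixels near colour sampled off the head
    c=im[s[1]+8,s[0]+12].astype(int); print(n,c)
    m=(np.abs(im.astype(int)-c).max(2)<(9 if n=="top" else 14)).astype(np.uint8)
    k,lab,st,_=cv2.connectedComponentsWithStats(m); l=lab[s[1]+8,s[0]+12]; print(st[l])
    pts=np.argwhere(lab==l)[:,::-1].astype(np.int32); h=cv2.convexHull(pts.reshape(-1,1,2)); e=cv2.fitEllipse(h); print(e, onz(n,*e[0],.069), onz(n,*e[0],.069))
E
```

```text
head (array([0.59021377, 0.01207524, 0.14079722]), np.float64(0.0007014417666299448)) [0.58960964 0.01217136 0.142     ] [0.58983695 0.01099008 0.142     ] tip [0.59075274 0.01136022 0.093     ]
top [181 172 160]
[ 273  191   47   47 1343]
((295.4898986816406, 213.81411743164062), (45.8748779296875, 47.88955307006836), 139.54483032226562) [0.5945079  0.01242884 0.069     ] [0.5945079  0.01242884 0.069     ]
side [222 229 225]
[ 294  199   56   35 1141]
((325.3111572265625, 216.3285675048828), (33.497989654541016, 59.71388244628906), 80.15184020996094) [0.59160431 0.01430492 0.069     ] [0.59160431 0.01430492 0.069     ]
```

Request:
{"api": "play_rows", "payload": {"deltas": [[[-0.4, 0, -5.4, 0, 1], [-0.4, 0, -5.4, 0, 1], [-0.4, 0, -5.4, 0, 1], [-0.4, 0, -5.4, 0, 1], [-0.4, 0, -5.4, 0, 1]]]}}

```text
clock: 25.15
ee_pos: [0.5811, 0.0323, 0.3388]
ee_rot: [-90.1, 0.0, 54.3]
contact_force: [-0.1, 1.1, 0.1]
gripper_width: -0.001
```

Request:
{"api": "play_rows", "payload": {"deltas": [[[-0.4, 0, -5.4, 0, 1], [-0.4, 0, -5.4, 0, 1], [-0.4, 0, -5.4, 0, 1], [0, 0, 0, 0, 1], [0, 0, 0, 0, 1]]]}}

```text
clock: 25.78
ee_pos: [0.704, -0.0703, 0.3382]
ee_rot: [-90.0, 0.1, 54.3]
contact_force: [-0.4, 0.3, -0.2]
gripper_width: 0.002
```

```bash
python3 - <<'E'
from h import *
o=robot.get_obs(); print(o["ee_pos"].tolist(),o["ee_rot"].tolist())
cv2.imwrite("pics/w16.png",imaging.grab_frame("wrist")[:,:,::-1])
E
```

```text
[0.7039933545362015, -0.0703138362352682, 0.33824501975025095] [-89.98021868110825, 0.0719314437260511, 54.31964845616424]
```

View pics/w16.png

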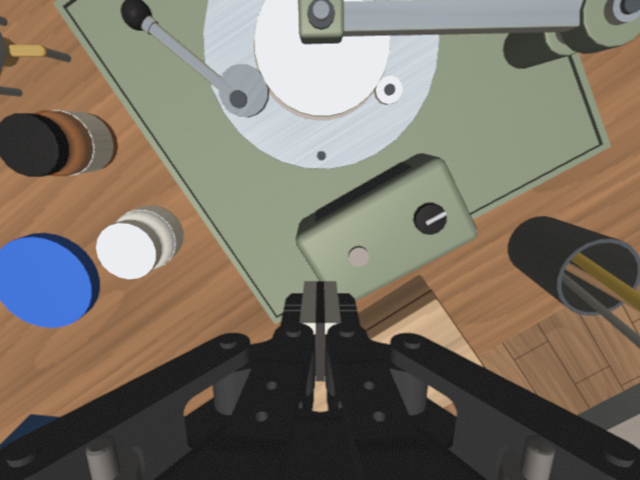

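Request:
{"api": "play_rows", "payload": {"deltas": [[[0, 0, 4.5, 0, 1], [0, 0, 4.5, 0, 1], [0, 0, 0, 0, 1], [0, 0, 0, 0, 1], [0, 0, 0, 0, 1]]]}}

```text
clock: 26.45
ee_pos: [0.6314, -0.0172, 0.3392]
ee_rot: [-90.1, -0.0, 54.4]
contact_force: [-0.3, 0.6, 1.0]
gripper_width: -0.001
```

```bash
python3 - <<'E'
from h import *
o=robot.get_obs(); print(o["ee_pos"].tolist(),o["ee_rot"].tolist())
cv2.imwrite("pics/w17.png",imaging.grab_frame("wrist")[:,:,::-1])
E
```

```text
[0.6313682222233709, -0.017156354284164697, 0.33924820824022084] [-90.0552716603749, -0.013831285541784918, 54.402417259554525]
```

View pics/w17.png

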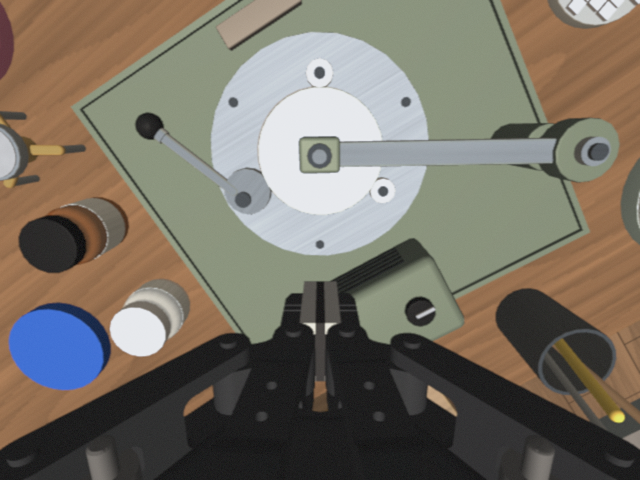

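```bash
python3 - <<'E'
from h import *
p=[.63137,-.01716,.33925];r=[-90.055,-.014,54.402]
im=cv2.imread("pics/w17.png"); cv2.imwrite("pics/w17c.png",cv2.resize(im[40:220,200:420],None,fx=3.5,fy=3.3,interpolation=cv2.INTER_CUBIC))
g=im.min(2); 
for th in (205,215,222):
    m=(g>th).astype(np.uint8); k,lab,st,_=cv2.connectedComponentsWithStats(m); l=lab[190,320]
    c=max(cv2.findContours((lab==l).astype(np.uint8),cv2.RETR_EXTERNAL,cv2.CHAIN_APPROX_NONE)[0],key=len); 
    h=cv2.convexHull(c); e=cv2.fitEllipse(h); print(th,st[l],e,wz(p,r,*e[0],.069))
hd=wz(p,r,319.5,155,.142); print("head",hd)
a,b=wz(p,r,149,125,.063),wz(p,r,243,199,.07); print(a,b,np.degrees(np.arctan2(*(a-b)[1::-1])))
f,n=wz(p,r,383,190,.066),wz(p,r,320,72,.066); print(f,n)
d=(f-n)[:2]/np.linalg.norm((f-n)[:2]); print("spindle",(f+n)[:2]/2-np.array([-d[1],d[0]])*.0345)
E
```

```text
205 [  258    58   138   157 10640] ((323.8610534667969, 146.16888427734375), (125.39002990722656, 178.03509521484375), 153.8509979248047) [0.58885443 0.01718165 0.069     ]
215 [  259    58   136   157 10467] ((324.6762390136719, 147.32960510253906), (123.92735290527344, 174.64212036132812), 155.6473388671875) [0.59011756 0.01718851 0.069     ]
222 [ 259   88  136  126 9854] ((327.24822998046875, 155.93853759765625), (122.89375305175781, 146.71136474609375), 129.55029296875) [0.59771128 0.01466653 0.069     ]
head [0.58866341 0.01242878 0.142     ]
[ 0.48170302 -0.10084111  0.063     ] [ 0.58393323 -0.07247604  0.07      ] -164.49264787192303
[0.65428173 0.0391432  0.066     ] [0.53618717 0.05060852 0.066     ]
spindle [0.59190066 0.01053731]
```

View pics/w17c.png

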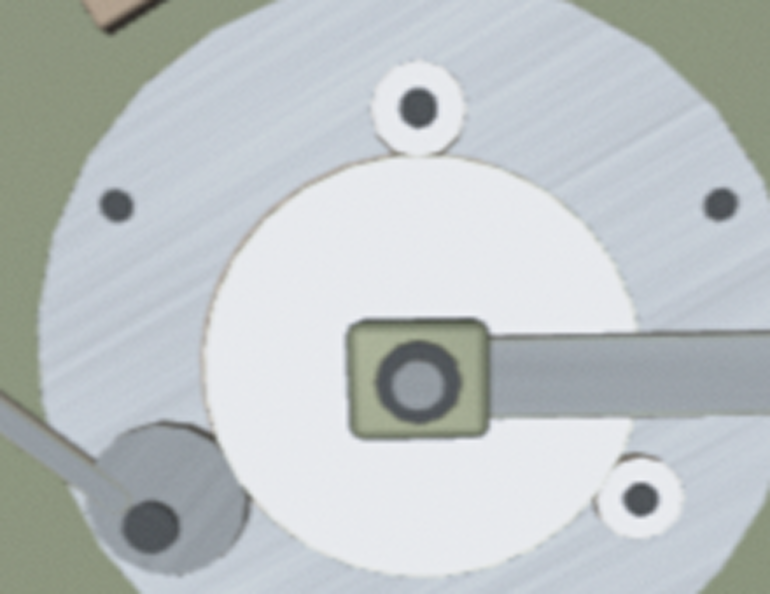

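```bash
python3 - <<'E'
from h import *
p=[.63137,-.01716,.33925];r=[-90.055,-.014,54.402]
g=wz(p,r,320.1,150.6,.069)
for z in (.14,.144):
    hd=wz(p,r,319.4,155.8,z); print(g,hd,hd-g)
print(wz(p,r,597,152,.152), wz(p,r,200+640/3.5,40+498/3.3,.066), wz(p,r,200+418/3.5,40+107/3.3,.066))
E
```

```text
[0.59005572 0.01213757 0.069     ] [0.58919757 0.01195821 0.14      ] [-0.00085815 -0.00017936  0.071     ]
[0.59005572 0.01213757 0.069     ] [0.58895823 0.01212905 0.144     ] [-1.09749551e-03 -8.51802083e-06  7.50000000e-02]
[0.6976245  0.16920946 0.152     ] [0.65492954 0.03856457 0.066     ] [0.53617462 0.05000959 0.066     ]
```

```bash
cat > fit.py <<'E'
from h import *
from scipy.optimize import least_squares
def fit(im,proj,u0,v0,lo,hi,z,R,excl):
    g=cv2.GaussianBlur(im,(0,0),1).astype(float); pts=[]
    for a in np.arange(0,360,2):
        c,s=np.cos(np.radians(a)),np.sin(np.radians(a)); rr=np.arange(lo,hi,.25)
        mx=(u0+rr*c).astype(np.float32)[None];my=(v0+rr*s).astype(np.float32)[None]
        L=cv2.remap(g,mx,my,cv2.INTER_LINEAR)[0]
        d=np.abs(np.gradient(L,axis=0)).sum(1); i=d.argmax()
        if d[i]<.8: continue
        pts.append(proj(u0+rr[i]*c,v0+rr[i]*s,z)[:2])
    P=np.array(pts)
    f=least_squares(lambda q:np.hypot(*(P-q[:2]).T)-q[2],[*P.mean(0),R],loss="soft_l1",f_scale=.0007)
    res=np.abs(f.fun); print("z",z,"centre",f.x.round(4),"n",len(P),"median res mm",round(1000*np.median(res),2))
    return f.x
E
python3 - <<'E'
from fit import *
p=[.63137,-.01716,.33925];r=[-90.055,-.014,54.402]
im=cv2.imread("pics/w17.png"); pr=lambda u,v,z:wz(p,r,u,v,z)
fit(im,pr,320,150.6,50,75,.069,.057,0)
fit(im,pr,319.5,143.5,98,122,.05,.105,0)
t=cv2.imread("pics/t15r.png"); pt=lambda u,v,z:onz("top",u,v,z)
fit(t,pt,296.3,215.1,20,30,.069,.057,0); fit(t,pt,297.2,217.3,38,50,.05,.105,0)
s=cv2.imread("pics/s15r.png"); ps=lambda u,v,z:onz("side",u,v,z)
fit(s,ps,327.2,217.8,15,27,.069,.057,0)
E
```

```text
z 0.069 centre [0.5924 0.0108 0.0564] n 172 median res mm 0.24
z 0.05 centre [0.5921 0.0099 0.1039] n 175 median res mm 0.21
z 0.069 centre [0.5935 0.0116 0.0559] n 176 median res mm 0.68
z 0.05 centre [0.5934 0.0111 0.1036] n 177 median res mm 0.51
z 0.069 centre [0.5931 0.0111 0.0567] n 180 median res mm 0.74
```

Request:
{"api": "play_rows", "payload": {"deltas": [[[1.6, 0, 5.1, 0, 1], [1.6, 0, 5.2, 0, 1], [0, 0, 0, 0, 1], [0, 5, 0, 0, 1], [0, 5, 0, 0, 1]]]}}

```text
clock: 27.12
ee_pos: [0.5671, 0.0682, 0.2384]
ee_rot: [-90.1, -0.1, 54.4]
contact_force: [0.6, 0.6, -0.2]
gripper_width: 0.001
```

Request:
{"api": "play_rows", "payload": {"deltas": [[[0, 3, 0, 0, 1], [0, 2, 0, 0, 1], [0, 0, 0, 0, 1], [0, 0, 0, 0, 1], [0, 0, 0, 0, 1]]]}}

```text
clock: 27.75
ee_pos: [0.5666, 0.0693, 0.1902]
ee_rot: [-90.1, -0.1, 54.4]
contact_force: [-0.4, -0.4, -0.2]
gripper_width: 0.001
```

```bash
python3 - <<'E'
from h import *
arm()
o=robot.get_obs(); y=np.radians(54.4); Z=np.array([-np.sin(y),np.cos(y)]); print("to old contact along -z mm",1000*(o["ee_pos"][:2]-[.5911,.0512])@Z, 1000*(o["ee_pos"][:2]-[.5911,.0512])@[np.cos(y),np.sin(y)])
E
```

```text
t 27.75 p [0.5666 0.0693 0.1902] yaw 54.4 r 0.1561 g 0.0486 Fx,Fz -0.6 0.1 Fup -0.2
to old contact along -z mm 30.438025210256278 0.4469206068454944
```

Request:
{"api": "play_rows", "payload": {"deltas": [[[0, 0, -1.4, 0, 1], [0, 0, -1.4, 0, 1], [0, 0, -0.3, 0, 1], [0, 0, -0.22, 0, 1], [0, 0, 0, 0, 1]]]}}

```text
clock: 28.38
ee_pos: [0.5927, 0.0499, 0.1888]
ee_rot: [-90.0, 0.0, 54.4]
contact_force: [-0.5, -0.1, -0.6]
gripper_width: -0.004
```

```bash
python3 - <<'E'
from h import *
arm()
o=robot.get_obs(); y=np.radians(54.4); Z=np.array([-np.sin(y),np.cos(y)]); print("beyond old contact mm",-1000*(o["ee_pos"][:2]-[.5911,.0512])@Z)
E
```

```text
t 28.375 p [0.5927 0.0499 0.1888] yaw 54.4 r 0.1568 g 0.0161 Fx,Fz -0.3 0.4 Fup -0.6
beyond old contact mm 2.1026607200245846
```

Request:
{"api": "play_rows", "payload": {"deltas": [[[0, 0, 1, 0, 1], [0, 0, 2.2, 0, 1], [0, -5, 0, 0, 1], [0, -5, 0, 0, 1], [0, -5, 0, 0, 1]]]}}

```text
clock: 29.0
ee_pos: [0.5658, 0.0692, 0.3402]
ee_rot: [-90.0, 0.0, 54.5]
contact_force: [0.9, 0.6, 0.5]
gripper_width: 0.002
```

Request:
{"api": "play_rows", "payload": {"deltas": [[[-1.6, 0, -5.2, 0, 1], [-1.6, 0, -5.2, 0, 1], [0, 0, 0, 0, 1], [0, 0, 0, 0, 1], [0, 0, 0, 0, 1]]]}}

```text
clock: 29.62
ee_pos: [0.6321, -0.0161, 0.3386]
ee_rot: [-89.9, -0.0, 54.6]
contact_force: [-0.2, 0.9, 0.5]
gripper_width: -0.001
```

```bash
python3 - <<'E'
from h import *
o=robot.get_obs(); print(o["clock"],o["ee_pos"].tolist(),o["ee_rot"].tolist())
im=imaging.grab_frame("wrist")[:,:,::-1].copy()
cv2.imwrite("pics/w18r.png",im)
cv2.imwrite("pics/w18c.png",cv2.resize(im[40:220,200:420],None,fx=3.5,fy=3.3,interpolation=cv2.INTER_CUBIC))
cv2.imwrite("pics/t18.png",imaging.grab_frame("top")[:,:,::-1]); cv2.imwrite("pics/s18.png",imaging.grab_frame("side")[:,:,::-1])
E
```

```text
29.625 [0.6321370636586963, -0.016079135096047727, 0.3386414887871894] [-89.92737158068906, -0.029909111250899244, 54.56195461930843]
```

View pics/w18c.png

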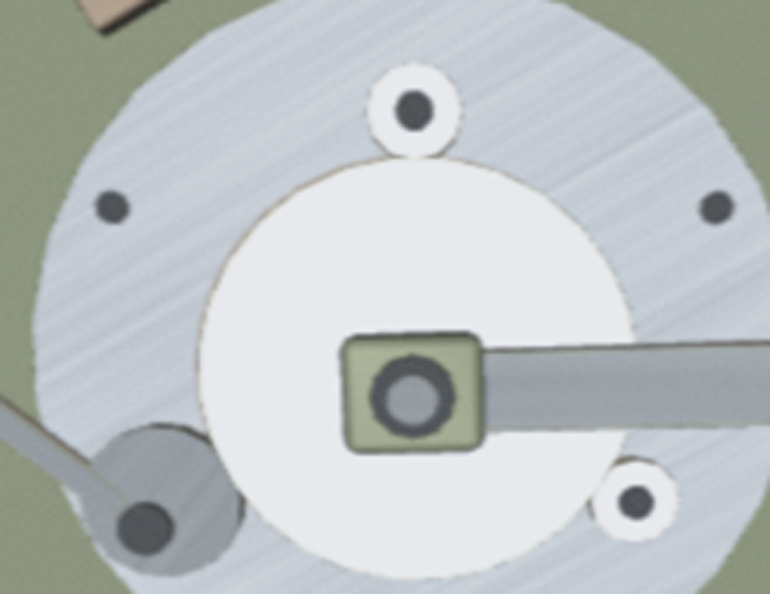

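View pics/s18.png

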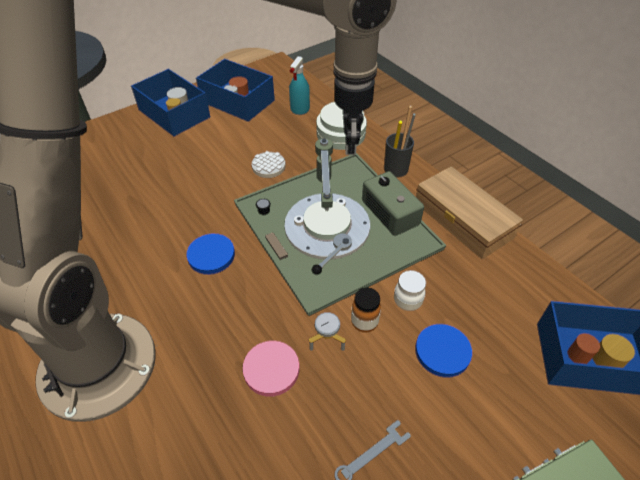

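```bash
python3 - <<'E'
from fit import *
p=[.63214,-.01608,.33864];r=[-89.927,-.03,54.562]
im=cv2.imread("pics/w18r.png"); pr=lambda u,v,z:wz(p,r,u,v,z)
G=fit(im,pr,319,151.2,50,75,.069,.057,0); T=fit(im,pr,318.5,144.3,98,122,.05,.105,0)
h=wz(p,r,200+412.5/3.5,40+397.5/3.3,.141); d=h[:2]-G[:2]; print("head",h,"off glass mm",1000*d, "along push",1000*d@[.83,-.56],"cross",1000*d@[-.56,-.83])
h=wz(p,r,200+412.5/3.5,40+393/3.3,.138);print("block centre off",1000*(h[:2]-G[:2]))
s=cv2.imread("pics/s18.png"); cv2.imwrite("pics/s18c.png",cv2.resize(s[160:260,270:400],None,fx=6,fy=6,interpolation=cv2.INTER_CUBIC))
E
```

```text
z 0.069 centre [0.5923 0.0108 0.0564] n 172 median res mm 0.21
z 0.05 centre [0.5921 0.0098 0.1039] n 175 median res mm 0.23
head [0.59149748 0.0104762  0.141     ] off glass mm [-0.82665386 -0.27381297] along push -0.5327874390614684 cross 0.6901909252303603
block centre off [-1.42276424  0.1387141 ]
```

View pics/s18c.png

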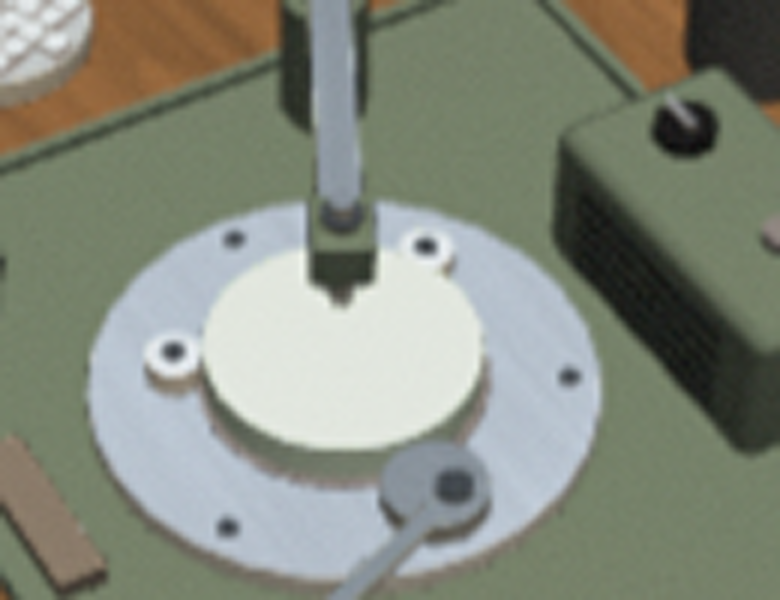

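```bash
python3 - <<'E'
from h import *
print("tip side",onz("side",327,210,.093))
from bench import order
print(order.finish_job())
E
```

```text
tip side [0.59365757 0.01049456 0.093     ]
the job is handed in; nothing more can be done
None
```

The machine is ready: the cam lever is turned tight, the overarm's pin stands over the centre of the glass, and the job is handed in. The clock read about 30 s of the 72 s allowed.

**Lever:** I pushed it clockwise with the shut fingers. It bit at a bar direction of about -150°, and I stopped 15° past that at -165°, about 2.27 rad on the lever. That figure is inferred from where the force began to rise. The push ended at about 10 N, within the 5 to 15 N for tight. The lever stayed there after release.

**Glass:** The last close-up shows it touching both cleats and the cam. Its fitted centre is about 1 mm from the work table's centre.

**Overarm:** My first push left the pin about 3.5 mm short, so I went back and nudged it on. The last wrist-camera check puts the screw on top of the head, which stands over the pin, about 1 mm from the glass centre. The side camera puts the pin tip about 1.3 mm from it.

**Checks that disagreed:** Before the nudge, judging the glass centre by eye gave the pin only 1 mm short. The fitted circles, the cleats and the other two cameras gave about 2.5 to 3.5 mm, so I trusted those.

The bystanders in the last pictures look where they were. The arm ended with its fingertips about 110 mm above the post, touching nothing.

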